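# Strip a set investment muffle and put its mould parts away

## Task

The investment has set, so strip the mould set from the top down: put the orange ring gauge down over the thin steel peg, then draw the blue mould ring up off the muffle and slip it over the white cone, each right down onto its foot. Then lift the white muffle off the base, keep it upright and set it down gently, without dropping it, flat inside the terracotta firing tray. Last, lay the grey mould base, right way up, flat on the wire draining rack between its two end loops, centred and lengthwise.

Things in the scene. Friction and masses are not known exactly. Their poses are not given: they have to be found in the camera images.
- ring_gauge: Orange lid on the stack, 0.04 kg, round about its z (up). Origin: centre of underside. Plug 45 mm wide, z 0-5 mm; flange 53 mm, z 5-9; ribbed collar 36 mm, z 9-25: grip here. Hole 24 mm wide right through. At the start the plug hangs loose in the blue ring's mouth, the flange on its rim.
- mould_ring: Sky-blue rigid metal tube, open at both ends: outside 63 mm, inside 48 mm, 50 mm high, 0.09 kg; grip across the outside near the top. Origin: centre of its lower end, z up its axis. At the start it stands on the mould base round the muffle, 2 mm clear of it, so draw it straight up 50 mm or more.
- muffle: White solid cylinder 44 mm wide, 44 mm high, with a nub 17 mm wide, 20 mm high on top (seen at the start through the gauge's hole); 0.18 kg. Origin: centre of underside, z up. A funnel in its underside, 20 mm wide, 10 mm deep, stands loosely over the base's cone. Keep it within 0.4 rad of upright.
- mould_base: Grey plate under the stack, 66 mm (own x) by 90 mm (own y), 16 mm thick, with a small cone 14 mm wide on its middle to z 24 mm. 0.16 kg, loose on the worktop. Origin: centre of underside, z up. Grip low across the 66 mm. At the start ring, muffle and gauge are centred on it, their undersides at its z = 16, 16 and 61 mm.
- gauge_peg: Place of the gauge: fixed steel stand, round foot 64 mm wide, 8 mm high, with one thin upright peg 14 mm wide, blunt tip at z 40 mm. Origin: centre of underside, z up. The gauge goes over the peg, underside on the foot.
- ring_cone: Place of the ring: fixed stand, black round foot 80 mm wide, 8 mm high, with a blunt white cone, 36 mm wide at the foot, 24 mm at z 50 mm, top at z 54 mm. Origin: centre of underside, z up. The ring goes over the cone and stands on the foot.
- firing_tray: Place of the muffle: fixed round terracotta tray 78 mm wide, 12 mm high; recess 68 mm wide, its floor at z 7 mm. Origin: centre of underside, z up.
- drain_rack: Place of the base: fixed steel wire rack, 72 mm (own x) by 120 mm (own y). Cross wires along x, their tops at z 26 mm; at each end of y a wire loop rises to z 34 mm, 112 mm clear between the loops. Origin: centre, on the worktop, z up. The base's 90 mm length goes along the rack's y, either way round.

How it is judged:
By the outcome, as a careful person would: the job done as asked, in the order asked, and still so for the second after the job is handed in, with the robot touching nothing.
It also fails if it takes over 102 s, if anything falls off the work surface, if the arm or the gripper's body presses on something with over 40 N, if the wrist force passes 120 N, or if a joint passes its speed limit or range.

## Robot

A 7-joint arm with a two-finger parallel gripper is mounted at the origin on a cart in front of the work surface, level with it; the furniture and walls round the work are solid. World frame = base frame: x ahead of the robot, y to its left, z up, the work surface at z = 0. Lengths are in m, angles in rad, forces in N, time in s.
With the tool pointing down it reaches from about 0.4 to 0.925 m from the base axis. Payload 4.1 kg.
Tool frame: the origin (TCP) lies at the very end of the fingers, on their centre line; the grasp point (between the pads) lies 19 mm behind it; z points along the fingers, y is the direction in which the jaws open and shut (so a half turn about z gives the same grasp; the last joint's range is limited). The gripper opens to 85 mm and grips with 20 to 120 N. Pads are 22 mm wide; open, the fingers measure 114 mm over their backs; the gripper's body (76 mm by 85 mm) begins 54 mm behind the grasp point. The pads swing forward as they close: fully open they stand 13 mm farther back than shut.
Start: joints at [1.242, 0.398, 0.045, 1.537, -0.019, 1.207, -0.051], TCP at [0.148, -0.633, 0.231] pointing down, gripper open.
Joint ranges: [-2.82, 2.82], [-0.49, 2.23], [-1.37, 1.46], [0, 2.46], [-1.36, 4.5], [0.23, 2], [-2.94, 2.94]. Speed limits (rad/s): [2.57, 2.57, 3.14, 3.14, 3.14, 3.14, 3.14].

## Interface

Orientations are given as [roll, pitch, yaw] about the fixed x, y, z axes, in that order (R = Rz(yaw) Ry(pitch) Rx(roll)).
In Python, from rig import get_obs, get_image, hand_in gives the robot as it stands.
- The arm moves only by the shell command python3 -m pendant 'ROWS' [FORCE]. ROWS is JSON, a list that holds one entry, the list of rows, each a list of 7 numbers: the shift along the tool's x, y, z in m, then the turn, a rotation vector about the tool's x, y, z in rad, then the opening, from -1 (shut) to 1 (fully open). A call has 1 to 12 rows; each row shifts and turns the commanded pose from where the row before left it, along the tool's axes as they then stand; what a row does not reach is not made up. A row lasts 1/10 s, in which the tool goes at most 50 mm and 8.59 degrees, less where a joint would pass 70% of its speed; a pose out of reach is approached as far as the arm can. A call with a gripper value outside its range is refused whole. The fingers move at their own pace and stop on an object; FORCE is the grip in N (left out, the last holds). Time passes only in rows, so rows that do not move let the fingers close. It gives the time, the measured TCP pose, the force and the opening at its end, in the units of the state.
- get_obs(): the state, without advancing time (a new reading comes with each control period).
- get_image(name): name is "scene" or "top" or "wrist"; returns a dict with "img" (420x560x3 uint8, red, green, blue), "fov_y" (degrees; the focal length in pixels is half the picture's height over the tangent of half this angle, whatever the lens; pixels are square), "cx", "cy" (the principal point, pixels), "rvec" (rotation vector, rad) and "tvec" (3), from world to camera coordinates, as OpenCV has them; the wrist camera has in their place "hand_eye" (4x4, takes a point from camera to tool coordinates, whose origin is the TCP and whose axes are the flange's). Camera axes: x right, y down, z forward; pixel columns grow to the right and rows downward; lengths in m; the calibration is good to about 2 mm. A picture is of the moment at which its call begins: read the wrist's pose just before it. There is no depth.
- hand_in(): hands the job in, once; it reports no verdict.
The state is a dict: "time": time; "joint_pos": joint angles; "qd": joint speeds; "joint_efforts": joint torques, N m; "eef_pos": TCP position; "tcp_rot": TCP orientation; "contact_force": force on the tool from outside, world axes, zero at the start; "ft_torque": the same for the moment, N m; "width": finger opening in m.
Only numpy, scipy, OpenCV 4.12 (cv2) and the standard library are available. Lean on these libraries where they do the work, as an engineer would, in place of code of your own. Each camera call takes 0.05 s, during which the arm holds its last target.

## Working session

There is one attempt and no reset: what is moved stays moved. The work goes in short steps, Python scripts to look and compute and a shell command to move; the robot and the scene stay as the last step left them, time stands still between calls to the robot, and variables do not carry over. Pictures are saved under pics/ and viewed, and the job is handed in when it is done.

```bash
ls -la; mkdir -p pics; python3 - <<'E'
from rig import get_obs,get_image
import cv2
o=get_obs();print(o)
for n in ("scene","top","wrist"):
    d=get_image(n);cv2.imwrite(f"pics/a_{n}.png",d["img"][:,:,::-1]);print(n,{k:v for k,v in d.items() if k!="img"})
E
```

```text
total 12
drwxr-xr-x  3 agent agent 4096 Dec  7 15:20 .
drwxr-xr-x 23 root  root  4096 Dec  7 15:20 ..
drwxr-xr-x  2 agent agent 4096 Dec  7 15:20 pics
{'time': 0.0, 'joint_pos': array([ 1.24200418,  0.39920537,  0.0450587 ,  1.53791576, -0.01869331,
        1.20689969, -0.05070094]), 'qd': array([ 6.45432491e-05, -6.56606591e-04,  9.81026778e-04, -2.22353635e-06,
       -2.40582137e-03,  2.31797251e-05, -8.19212806e-04]), 'joint_efforts': array([-2.51545689e-04, -4.75127006e+01,  1.36435378e+00, -2.54223239e+01,
        1.15558968e-02,  9.57477023e-03, -2.81356357e-06]), 'eef_pos': array([ 0.14790794, -0.63227735,  0.23023943]), 'tcp_rot': array([-3.13959202e+00,  1.54560000e-04,  2.29882313e-01]), 'contact_force': array([ 0.37463081,  1.05271579, -0.23609798]), 'ft_torque': array([-0.0212371 , -0.05151974, -0.02839253]), 'width': 0.08564796109866701}
scene {'fov_y': 54.17150551439903, 'cx': 274.8925770077628, 'cy': 207.4812807376063, 'rvec': array([ 0.69919078, -2.7189549 ,  0.9852696 ]), 'tvec': array([0.45648113, 0.25969219, 0.73192989])}
top {'fov_y': 50.11188876265728, 'cx': 272.18612979516496, 'cy': 215.01486935155705, 'rvec': array([ 2.18438199, -1.99019885,  0.24441999]), 'tvec': array([-0.06441811,  0.5602322 ,  0.78996954])}
wrist {'fov_y': 59.25390981484296, 'cx': 275.3893736531668, 'cy': 207.8430545198281, 'hand_eye': array([[-1.11420985e-03, -9.59922939e-01, -2.80261858e-01,
         7.05374233e-02],
       [ 9.99999378e-01, -1.05816998e-03, -3.51269773e-04,
        -5.70559297e-05],
       [ 4.06272265e-05, -2.80262076e-01,  9.59923522e-01,
        -1.42289691e-01],
       [ 0.00000000e+00,  0.00000000e+00,  0.00000000e+00,
         1.00000000e+00]])}
```

View pics/a_scene.png

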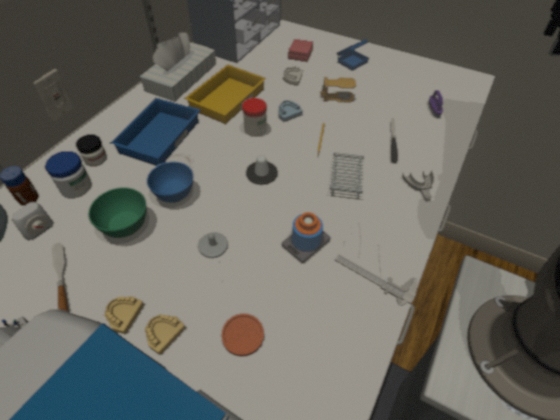

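View pics/a_top.png

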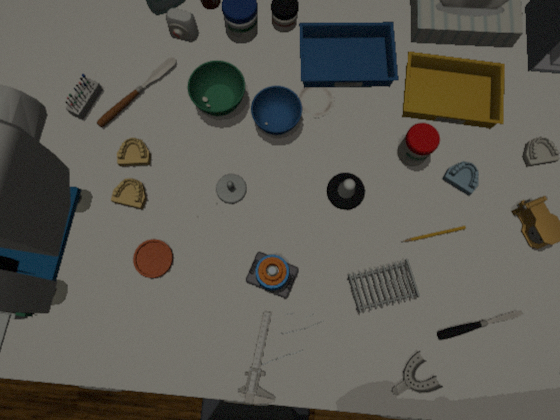

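View pics/a_wrist.png

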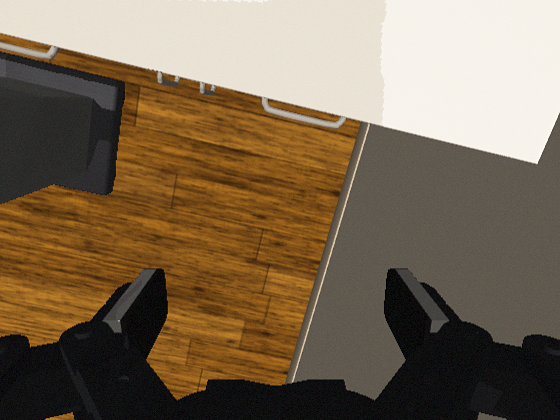

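```bash
cat > h.py <<'E'
import numpy as np,cv2
from scipy.spatial.transform import Rotation as R
from rig import get_obs,get_image
def KK(d):
    f=210/np.tan(np.radians(d["fov_y"])/2);return np.array([[f,0,d["cx"]],[0,f,d["cy"]],[0,0,1]])
def pose(d,o=None):
    if "rvec" in d: return R.from_rotvec(d["rvec"]).as_matrix(),np.array(d["tvec"])
    T=np.eye(4);T[:3,:3]=R.from_euler("xyz",o["tcp_rot"]).as_matrix();T[:3,3]=o["eef_pos"]
    W=np.linalg.inv(T@d["hand_eye"]);return W[:3,:3],W[:3,3]
def pix2w(d,uv,z,o=None):
    Rm,t=pose(d,o);r=Rm.T@(np.linalg.inv(KK(d))@np.array([uv[0],uv[1],1.]));c=-Rm.T@t
    return c+r*(z-c[2])/r[2]
def proj(d,P,o=None):
    Rm,t=pose(d,o);p=(Rm@np.atleast_2d(P).T).T+t;q=(KK(d)@p.T).T;return q[:,:2]/q[:,2:]
def circ(d,c,z,r,o=None):
    a=np.linspace(0,2*np.pi,73);return proj(d,np.c_[c[0]+r*np.cos(a),c[1]+r*np.sin(a),0*a+z],o)
def draw(img,pts,s,off,col=(0,255,0)):
    p=((pts-off+0.5)*s*16).astype(int);cv2.polylines(img,[p.reshape(-1,1,2)],True,col,1,cv2.LINE_AA,4)
def crop(d,x,y,w,h,s):
    return cv2.resize(d["img"][y:y+h,x:x+w,::-1].copy(),None,fx=s,fy=s,interpolation=cv2.INTER_CUBIC)
E
python3 - <<'E'
from h import *
d=get_image("top")
for n,uv,z in [("peg",(231,190),.008),("cone",(345,192),.008),("tray",(153,259),.012),("rack",(383,287),.026),("stack",(272,271),.086),("base",(272,273),.016)]:
    print(n,pix2w(d,uv,z).round(4))
Rm,t=pose(d);print(-Rm.T@t, Rm)
a=crop(d,110,170,320,150,2.5);cv2.imwrite("pics/b1.png",a)
cv2.imwrite("pics/b2.png",np.hstack([crop(d,237,243,70,60,5.7),crop(d,340,255,80,60,5)[:342] if 0 else cv2.resize(crop(d,340,252,85,68,4),(399,342))]))
E
```

```text
peg [0.6238 0.0791 0.008 ]
cone [ 0.6416 -0.1568  0.008 ]
tray [0.4657 0.2167 0.012 ]
rack [ 0.4515 -0.2377  0.026 ]
stack [ 0.4553 -0.0218  0.086 ]
base [ 0.4596 -0.0216  0.016 ]
[ 0.35931247 -0.02887208  0.90117847] [[ 0.09250403 -0.99570865  0.00269878]
 [-0.96677194 -0.09046379 -0.23909899]
 [ 0.23831708  0.01950852 -0.97099145]]
```

View pics/b1.png

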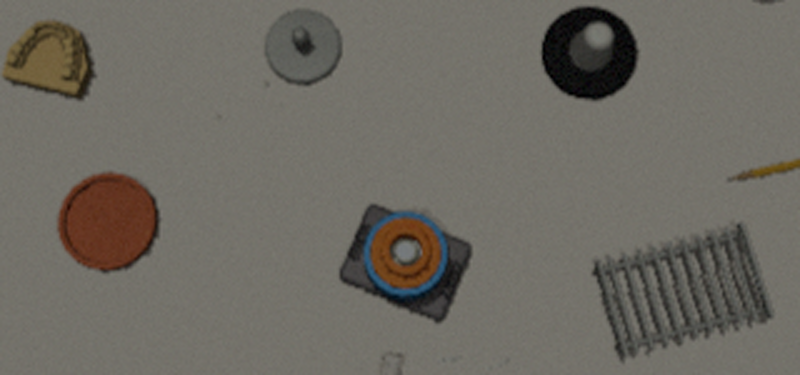

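View pics/b2.png

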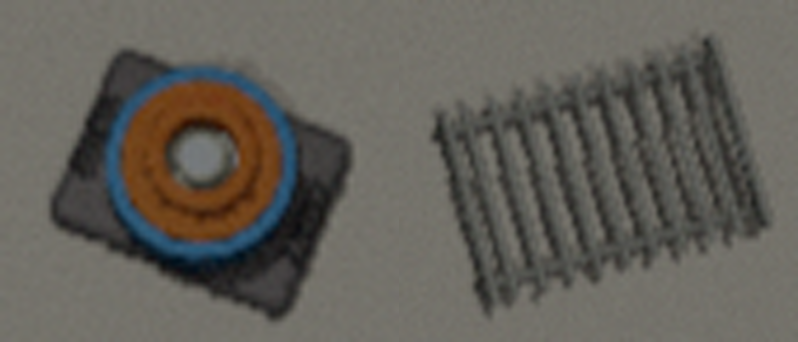

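```bash
python3 - <<'E'
from h import *
d=get_image("top");e=get_image("scene")
a=cv2.resize(crop(d,0,60,180,270,1),(400,600));b=cv2.resize(crop(e,0,290,260,130,1),(400,200))
b2=np.vstack([b,np.zeros((400,400,3),np.uint8)])
f=np.clip(np.hstack([a,b2]).astype(float)*1.7,0,255).astype(np.uint8)
cv2.imwrite("pics/c1.png",f)
E
```

```text
(no output)
```

View pics/c1.png

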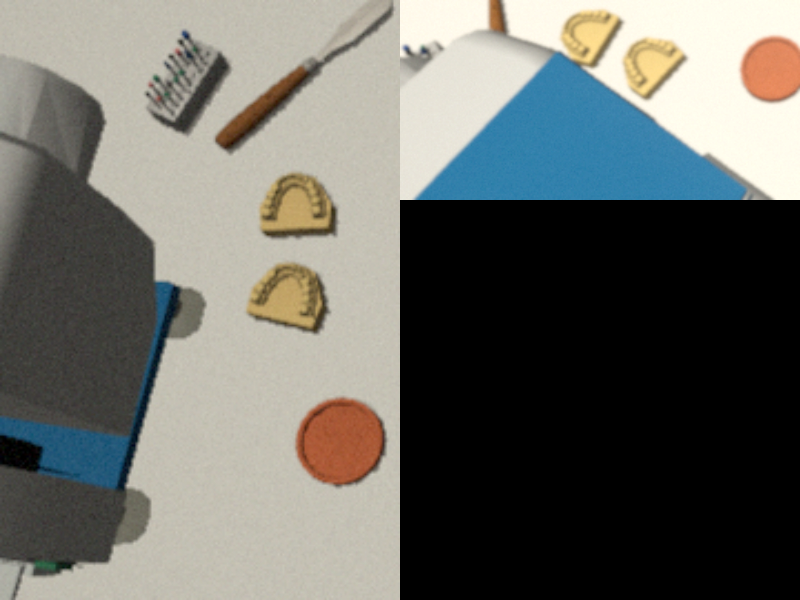

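```bash
cat > ov.py <<'E'
from h import *
import sys
def rect(d,c,yaw,hx,hy,z,o=None):
    M=R.from_euler("z",yaw).as_matrix()[:2,:2];p=np.array([[hx,hy],[-hx,hy],[-hx,-hy],[hx,-hy]])@M.T+np.array(c)[:2]
    return proj(d,np.c_[p,[z]*4],o)
def tiles(d,S,o=None,s=6,w=66,h=50):
    out=[]
    def tile(c,z,fn):
        u=proj(d,[[c[0],c[1],z]],o)[0].round().astype(int);x,y=u[0]-w//2,u[1]-h//2
        x=max(0,min(x,560-w));y=max(0,min(y,420-h))
        im=crop(d,x,y,w,h,s);im=np.clip(im*1.5,0,255).astype(np.uint8)
        for p,col in fn: draw(im,p,s,np.array([x,y]),col)
        out.append(im)
    G=(0,255,0);M=(255,0,255);Y=(0,255,255)
    c=S["peg"];tile(c,.01,[(circ(d,c,.008,.032,o),G),(circ(d,c,.04,.007,o),M)])
    c=S["cone"];tile(c,.02,[(circ(d,c,.008,.040,o),G),(circ(d,c,.05,.012,o),M)])
    c=S["tray"];tile(c,.01,[(circ(d,c,.012,.039,o),G),(circ(d,c,.012,.034,o),M)])
    c=S["rack"];tile(c,.02,[(rect(d,c,c[2],.036,.060,.026,o),G),(rect(d,c,c[2],.036,.056,.034,o),M)])
    c=S["stack"];tile(c,.04,[(rect(d,c,c[2],.033,.045,.016,o),G),(circ(d,c,.066,.0315,o),M),(circ(d,c,.07,.0265,o),Y),(circ(d,c,.086,.018,o),G),(circ(d,c,.086,.012,o),M)])
    return out
E
cat > st.py <<'E'
S=dict(peg=(.6238,.0791),cone=(.6416,-.1568),tray=(.4657,.2167),rack=(.4515,-.2377,.1),stack=(.4575,-.0217,-.45))
E
python3 - <<'E'
from ov import *;from st import S
import numpy as np
for n in("top","scene"):
    t=tiles(get_image(n),S,s=4);t.append(t[0]*0)
    cv2.imwrite(f"pics/d_{n}.png",np.vstack([np.hstack(t[:3]),np.hstack(t[3:])]))
E
```

```text
(no output)
```

View pics/d_top.png

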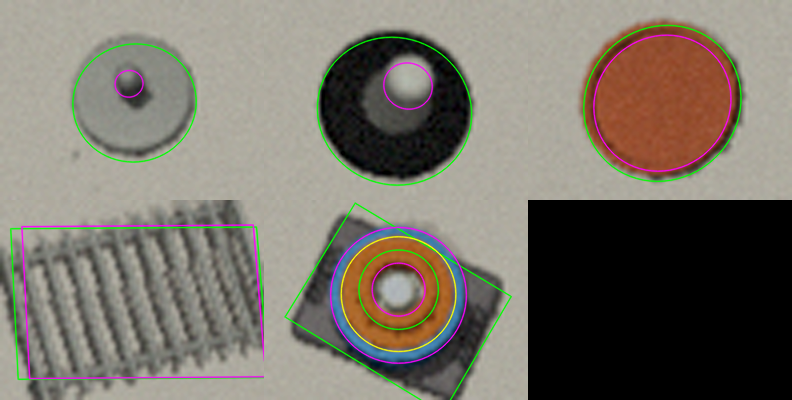

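View pics/d_scene.png

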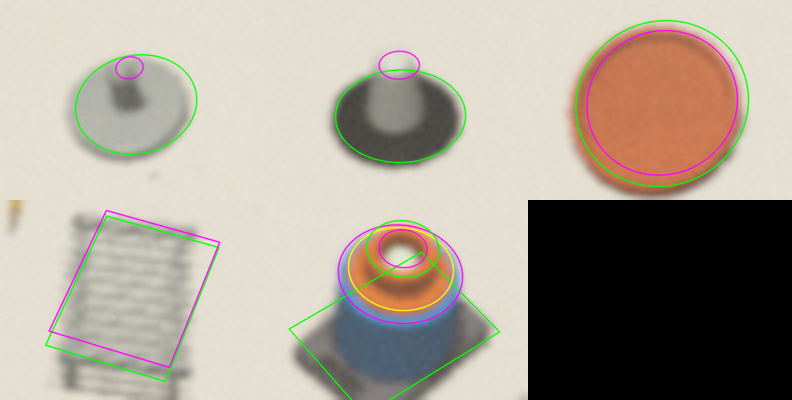

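```bash
python3 - <<'E'
from ov import *;from st import S
t=get_image("top");e=get_image("scene")
sh=dict(peg=((-.3,-1.2),(-1.7,.3),.008),cone=((0,-1.2),(-1.2,1),.008),tray=((0,-.6),(-1.4,1),.012),stack=((0,0),(-.4,.3),.075))
for k,(a,b,z) in sh.items():
    c=np.array([*S[k][:2],z]);print(k,S[k])
    for d,u in((t,a),(e,b)): print("  ",(pix2w(d,proj(d,[c])[0]+u,z)).round(4))
# triangulate furniture
def tri(u,v):
    P=cv2.triangulatePoints(KK(t)@np.c_[pose(t)],KK(e)@np.c_[pose(e)],np.array(u,float).reshape(2,1),np.array(v,float).reshape(2,1));return (P[:3]/P[3]).ravel()
print(tri((80,188),(103,324)), tri((56,280),(225,415)))
print(tri((69,165),(103,324)),tri((51,312),(225,415)))
E
```

```text
peg (0.6238, 0.0791)
   [0.6263 0.08   0.008 ]
   [0.6265 0.0815 0.008 ]
cone (0.6416, -0.1568)
   [ 0.6442 -0.1567  0.008 ]
   [ 0.6425 -0.1524  0.008 ]
tray (0.4657, 0.2167)
   [0.4669 0.2169 0.012 ]
   [0.4669 0.2195 0.012 ]
stack (0.4575, -0.0217, -0.45)
   [ 0.4575 -0.0217  0.075 ]
   [ 0.4579 -0.0206  0.075 ]
[0.59009349 0.34478347 0.13842998] [0.40290384 0.36128784 0.09243143]
[0.60590941 0.35320692 0.15437358] [0.36964673 0.3565934  0.11906243]
```

```bash
cat > st.py <<'E'
S=dict(peg=(.6263,.0807),cone=(.6435,-.1547),tray=(.467,.218),rack=(.4515,-.2377,.32),stack=(.4575,-.0212,-.36))
E
python3 - <<'E'
from ov import *;from st import S
import numpy as np
for n in("top","scene"):
    t=tiles(get_image(n),S,s=4);t.append(t[0]*0)
    cv2.imwrite(f"pics/e_{n}.png",np.vstack([np.hstack(t[:3]),np.hstack(t[3:])]))
E
```

```text
(no output)
```

View pics/e_top.png

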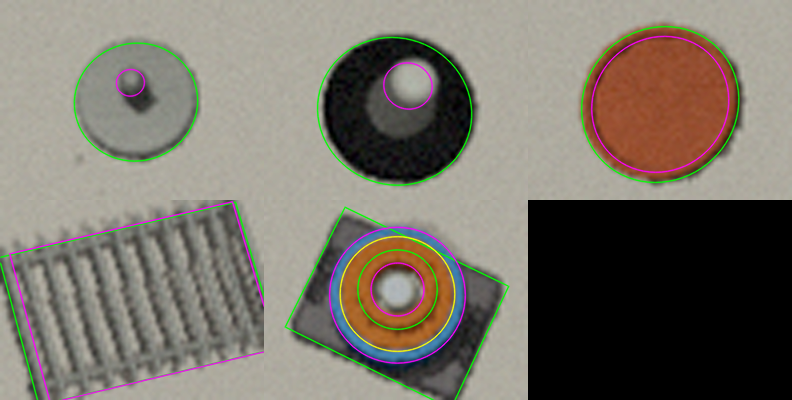

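View pics/e_scene.png

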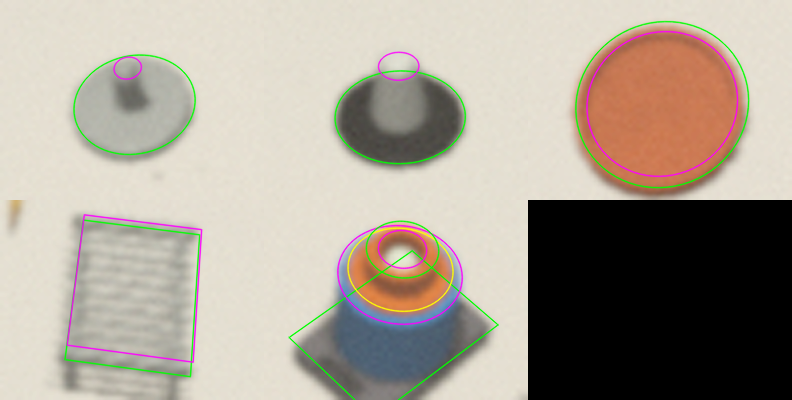

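```bash
cat > go.py <<'E'
# usage: go.py x y z [yaw]: prints tool-frame shift from current pose and yaw turn about tool z
from h import *
import sys
o=get_obs();t=np.array([float(v) for v in sys.argv[1:4]])
M=R.from_euler("xyz",o["tcp_rot"])
print("t",round(o["time"],2),"pos",o["eef_pos"].round(4),"rot",o["tcp_rot"].round(4),"q",o["joint_pos"].round(2),"w",round(o["width"],4))
print("shift tool:",M.inv().apply(t-o["eef_pos"]).round(4))
yaw=float(sys.argv[4]) if len(sys.argv)>4 else o["tcp_rot"][2]
G=R.from_euler("xyz",[np.pi,0,yaw])
print("rotvec tool:",(M.inv()*G).as_rotvec().round(4),"; shift if turned first:",G.inv().apply(t-o["eef_pos"]).round(4),"F",o["contact_force"].round(2))
E
python3 -m pendant '[[[0.015,-0.008,0,0,0,0,1],[0.03,-0.0165,0,0,0,0,1],[0.03,-0.0165,0,0,0,0,1],[0.03,-0.0165,0,0,0,0,1],[0.03,-0.0165,0,0,0,0,1],[0.03,-0.0165,0,0,0,0,1],[0.03,-0.0165,0,0,0,0,1],[0.03,-0.0165,0,0,0,0,1],[0.03,-0.0165,0,0,0,0,1],[0.03,-0.0165,0,0,0,0,1],[0.03,-0.0165,0,0,0,0,1],[0.03,-0.0165,0,0,0,0,1]]]' 40; python3 go.py .4575 -.0212 .26 0
```

```text
time: 1.8
eef_pos: [0.4423, -0.3673, 0.2316]
tcp_rot: [-3.142, -0.0, 0.231]
contact_force: [0.6, -0.5, 0.2]
width: 0.0858
t 1.8 pos [ 0.4423 -0.3673  0.2316] rot [-3.1416e+00 -5.0000e-04  2.3110e-01] q [ 0.74  0.27 -0.15  1.72  0.04  1.16 -0.76] w 0.0858
shift tool: [ 0.0941 -0.3334 -0.0284]
rotvec tool: [-1.000e-04 -5.000e-04  2.311e-01] ; shift if turned first: [ 0.0152 -0.3461 -0.0284] F [ 0.61 -0.49  0.19]
```

```bash
python3 -m pendant '[[[0.0094,-0.0333,-0.003,0,0,0,1],[0.0094,-0.0333,-0.003,0,0,0,1],[0.0094,-0.0333,-0.003,0,0,0,1],[0.0094,-0.0333,-0.003,0,0,0,1],[0.0094,-0.0333,-0.003,0,0,0,1],[0.0094,-0.0333,-0.003,0,0,0,1],[0.0094,-0.0333,-0.003,0,0,0,1],[0.0094,-0.0333,-0.003,0,0,0,1],[0.0094,-0.0333,-0.003,0,0,0,1],[0.0094,-0.0333,-0.003,0,0,0,1]]]' ; python3 -m pendant '[[[0,0,0,0,0,-0.13,1],[0,0,0,0,0,-0.13,1],[0,0,0,0,0,-0.13,1],[0,0,0,0,0,-0.13,1],[0,0,0,0,0,-0.13,1],[0,0,0,0,0,-0.13,1],[0,0,0,0,0,-0.13,1],[0,0,0,0,0,-0.13,1],[0,0,0,0,0,0,1]]]'; python3 go.py .4575 -.0212 .26 1.27
python3 - <<'E'
from h import *
o=get_obs();d=get_image("wrist");cv2.imwrite("pics/f.png",d["img"][:,:,::-1])
E
```

```text
time: 2.8
eef_pos: [0.4559, -0.0215, 0.2616]
tcp_rot: [3.141, -0.0, 0.231]
contact_force: [-0.4, -0.2, -0.0]
width: 0.0856
time: 3.7
eef_pos: [0.456, -0.023, 0.2614]
tcp_rot: [3.141, 0.0, 1.271]
contact_force: [0.1, -0.5, 0.8]
width: 0.0854
t 3.7 pos [ 0.456  -0.023   0.2614] rot [3.1415e+00 2.0000e-04 1.2709e+00] q [ 0.39  0.04 -0.44  1.92  0.02  1.19 -0.36] w 0.0854
shift tool: [0.0022 0.0009 0.0014]
rotvec tool: [0.0001 0.0002 0.0009] ; shift if turned first: [0.0022 0.0009 0.0014] F [ 0.13 -0.48  0.81]
```

View pics/f.png

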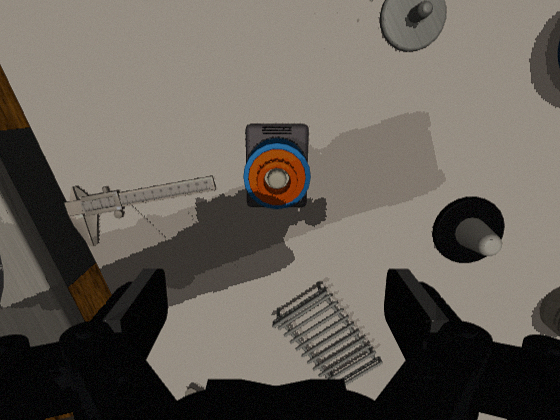

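```bash
sed -i 's/-.36)/-.30)/' st.py; python3 - <<'E'
from ov import *;from st import S
import ov
o=get_obs();d=get_image("wrist")
G=(0,255,0);M=(255,0,255);Y=(0,255,255)
s=5;x,y=210,110;im=crop(d,x,y,130,110,s);c=S["stack"];off=np.array([x,y])
for p,col in [(rect(d,c,c[2],.033,.045,.016,o),G),(circ(d,c,.066,.0315,o),M),(circ(d,c,.07,.0265,o),Y),(circ(d,c,.086,.018,o),G),(circ(d,c,.086,.012,o),M)]: draw(im,p,s,off,col)
cv2.imwrite("pics/g1.png",im)
s=3.2;x,y=260,180;im=crop(d,x,y,250,185,s);off=np.array([x,y]);c=S["rack"]
c=S["rack"]
for p,col in [(rect(d,c,c[2],.036,.060,.026,o),G),(rect(d,c,c[2],.036,.056,.034,o),M),(circ(d,S["cone"],.008,.04,o),G),(circ(d,S["cone"],.05,.012,o),M)]: draw(im,p,s,off,col)
cv2.imwrite("pics/g2.png",np.clip(im*1.3,0,255))
E
```

```text
[ WARN:0@1.545] global loadsave.cpp:1063 imwrite_ Unsupported depth image for selected encoder is fallbacked to CV_8U.
```

View pics/g1.png

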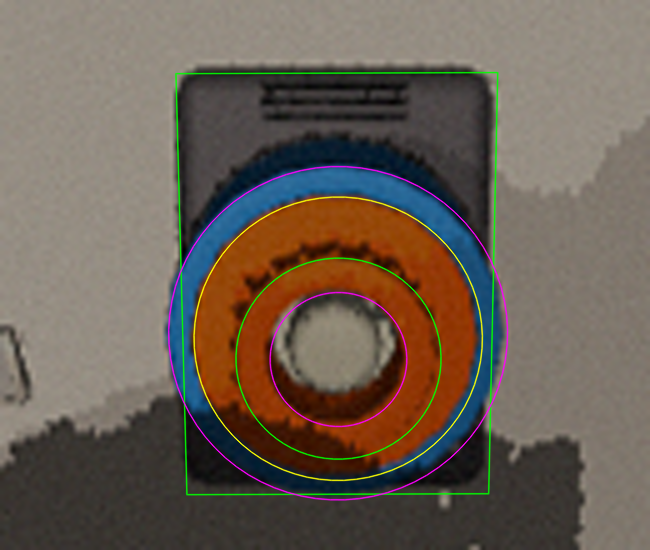

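View pics/g2.png

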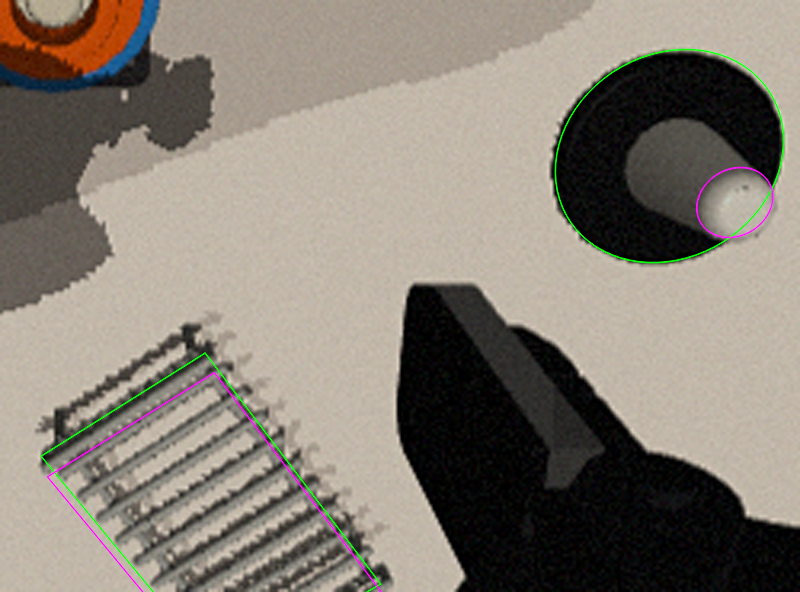

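```bash
python3 -m pendant '[[[0.0026,0.0004,0.02,0,0,0,1],[0,0,0.04,0,0,0,1],[0,0,0.04,0,0,0,1],[0,0,0.035,0,0,0,1],[0,0,0.025,0,0,0,1],[0,0,0.015,0,0,0,1],[0,0,0.0085,0,0,0,1],[0,0,0.005,0,0,0,1],[0,0,0,0,0,0,0.2],[0,0,0,0,0,0,0]]]' 30 ; python3 go.py .4572 -.0206 .073 1.27
python3 - <<'E'
from h import *
o=get_obs();d=get_image("wrist");cv2.imwrite("pics/i.png",d["img"][:,:,::-1])
E
```

```text
time: 4.8
eef_pos: [0.4584, -0.0218, 0.0735]
tcp_rot: [3.14, -0.0, 1.269]
contact_force: [-0.5, 0.2, 0.4]
width: 0.059
t 4.8 pos [ 0.4584 -0.0218  0.0735] rot [ 3.1399e+00 -2.0000e-04  1.2694e+00] q [ 0.33  0.28 -0.43  2.13  0.17  0.76 -0.51] w 0.059
shift tool: [ 0.0008 -0.0015  0.0005]
rotvec tool: [ 0.0016 -0.0002 -0.0006] ; shift if turned first: [ 0.0008 -0.0015  0.0005] F [-0.47  0.22  0.44]
```

View pics/i.png

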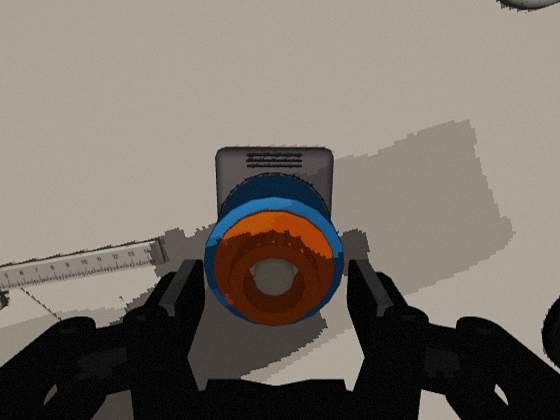

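```bash
python3 -m pendant '[[[0,0,0,0,0,0,-0.2],[0,0,0,0,0,0,-0.5],[0,0,0,0,0,0,-0.5],[0,0,0,0,0,0,-0.5]]]' 30 ; 
python3 - <<'E'
from h import *
o=get_obs();d=get_image("wrist");cv2.imwrite("pics/i2.png",d["img"][:,:,::-1])
E
```

```text
time: 5.25
eef_pos: [0.4583, -0.0219, 0.0737]
tcp_rot: [3.14, 0.0, 1.27]
contact_force: [-0.8, -0.3, 6.6]
width: 0.0342
```

View pics/i2.png

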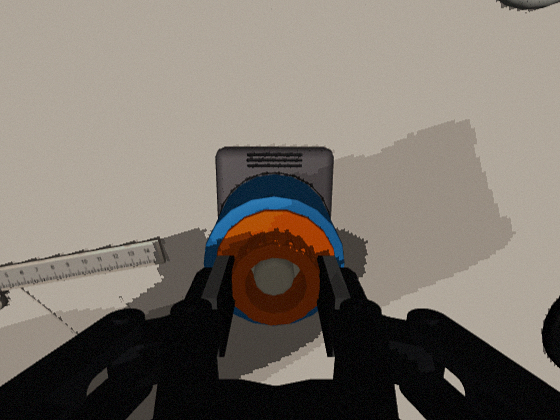

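```bash
python3 -m pendant '[[[0,0,-0.005,0,0,0,-0.5],[0,0,-0.01,0,0,0,-0.5],[0,0,-0.015,0,0,0,-0.5],[0,0,-0.02,0,0,0,-0.5],[0,0,-0.03,0,0,0,-0.5],[0,0,-0.01,0,0,0,-0.5],[0,0,0,0,0,0,-0.5]]]' 30 ; python3 go.py .6263 .0807 .16 
python3 - <<'E'
from h import *
o=get_obs();d=get_image("wrist");cv2.imwrite("pics/i3.png",d["img"][:,:,::-1])
E
```

```text
time: 6.0
eef_pos: [0.4589, -0.0218, 0.1645]
tcp_rot: [3.138, -0.001, 1.27]
contact_force: [0.4, -0.1, 0.1]
width: 0.0345
t 6.0 pos [ 0.4589 -0.0218  0.1645] rot [ 3.1375e+00 -5.0000e-04  1.2697e+00] q [ 0.37  0.14 -0.45  2.05  0.08  0.97 -0.42] w 0.0345
shift tool: [0.1475 0.1294 0.0051]
rotvec tool: [ 0.0041 -0.0005 -0.    ] ; shift if turned first: [0.1475 0.1294 0.0045] F [ 0.41 -0.06  0.13]
```

View pics/i3.png

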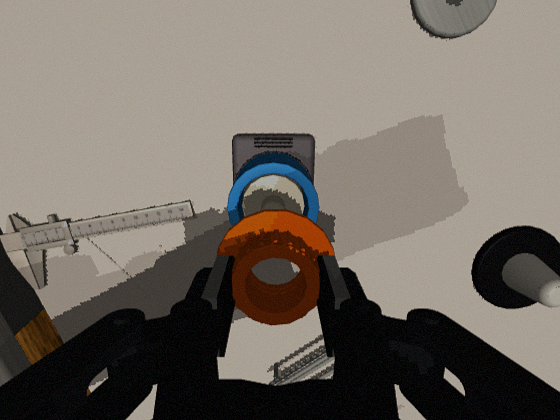

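```bash
python3 -m pendant '[[[0.01,0.009,0,0,0,0,-0.5],[0.02,0.0175,0,0,0,0,-0.5],[0.025,0.022,0.005,0,0,0,-0.5],[0.025,0.022,0.01,0,0,0,-0.5],[0.025,0.022,0.02,0,0,0,-0.5],[0.02,0.0175,0.02,0,0,0,-0.5],[0.015,0.0135,0.015,0,0,0,-0.5],[0.0065,0.006,0.01,0,0,0,-0.5],[0,0,0,0,0,0,-0.5],[0,0,0,0,0,0,-0.5]]]' ; python3 go.py .626 .0798 .08
python3 - <<'E'
from h import *
o=get_obs();d=get_image("wrist");cv2.imwrite("pics/j.png",d["img"][:,:,::-1])
d=get_image("top");e=get_image("scene");cv2.imwrite("pics/j2.png",np.hstack([crop(d,195,150,80,80,5),crop(e,175,195,80,80,5)]))
E
```

```text
time: 7.05
eef_pos: [0.624, 0.0793, 0.0822]
tcp_rot: [-3.14, 0.001, 1.27]
contact_force: [0.0, 0.2, -0.5]
width: 0.0344
t 7.05 pos [0.624  0.0793 0.0822] rot [-3.1401e+00  1.1000e-03  1.2698e+00] q [ 0.13  0.54 -0.44  1.72  0.27  0.95 -0.72] w 0.0344
shift tool: [0.001  0.0018 0.0022]
rotvec tool: [-0.0015  0.0011 -0.    ] ; shift if turned first: [0.001  0.0018 0.0022] F [ 0.05  0.21 -0.53]
```

View pics/j.png

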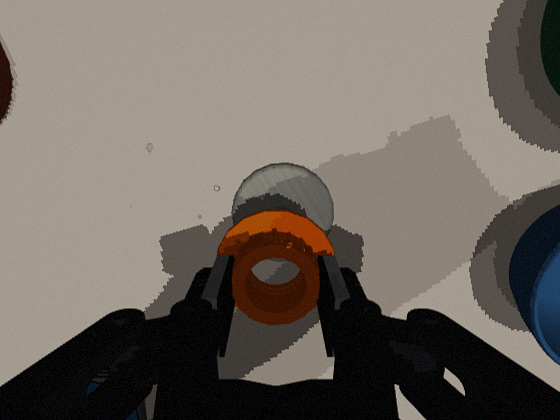

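View pics/j2.png

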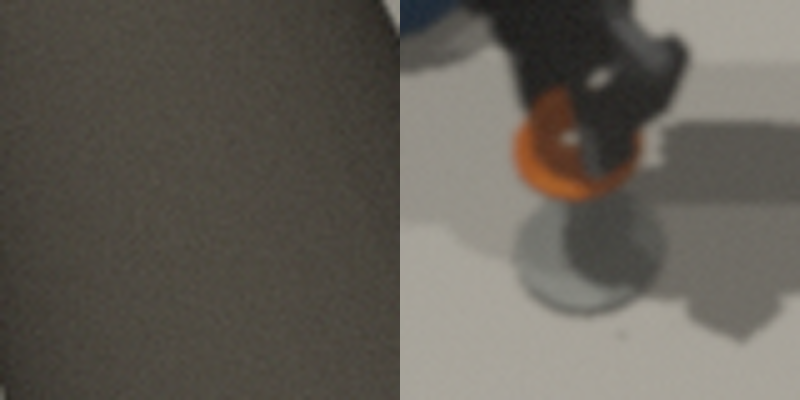

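```bash
python3 - <<'E'
from h import *
o=get_obs();d=get_image("wrist")
s=5;x,y=205,145;im=crop(d,x,y,150,115,s);off=np.array([x,y]);
for c,col in [((.6263,.0807),(0,255,0)),((.6283,.079),(255,0,255))]:
  draw(im,circ(d,c,.008,.032,o),s,off,col);draw(im,circ(d,c,.04,.007,o),s,off,col)
cv2.imwrite("pics/k.png",np.clip(im*1.3,0,255).astype(np.uint8))
E
```

```text
(no output)
```

View pics/k.png

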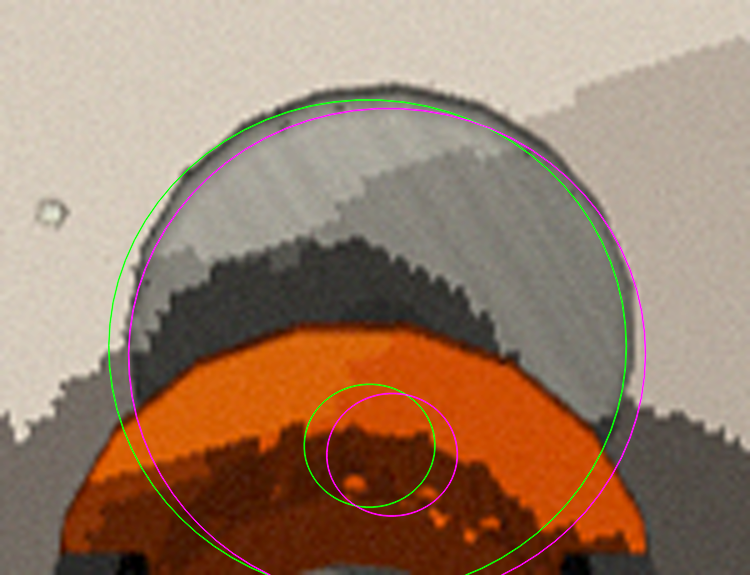

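```bash
python3 -m pendant '[[[0.0015,0.003,0,0,0,0,-0.5],[0,0,0.008,0,0,0,-0.5],[0,0,0.01,0,0,0,-0.5],[0,0,0.01,0,0,0,-0.5],[0,0,0.01,0,0,0,-0.5],[0,0,0.008,0,0,0,-0.5],[0,0,0.006,0,0,0,-0.5],[0,0,0.003,0,0,0,-0.5],[0,0,0,0,0,0,-0.5]]]' ; python3 go.py .6272 .0799 .0207;python3 - <<'E'
from h import *
o=get_obs();d=get_image("wrist");e=get_image("scene");cv2.imwrite("pics/l.png",np.hstack([crop(d,200,150,150,180,2.5)[:400],crop(e,175,195,80,80,5)]))
E
```

```text
time: 8.15
eef_pos: [0.6278, 0.0803, 0.0273]
tcp_rot: [-3.141, 0.0, 1.27]
contact_force: [0.9, 0.3, 0.1]
width: 0.0343
t 8.15 pos [0.6278 0.0803 0.0273] rot [-3.1409e+00  4.0000e-04  1.2700e+00] q [ 0.11  0.61 -0.42  1.74  0.31  0.86 -0.74] w 0.0343
shift tool: [-0.0005 -0.0005  0.0066]
rotvec tool: [-0.0007  0.0004 -0.    ] ; shift if turned first: [-0.0005 -0.0005  0.0066] F [0.87 0.34 0.15]
```

View pics/l.png

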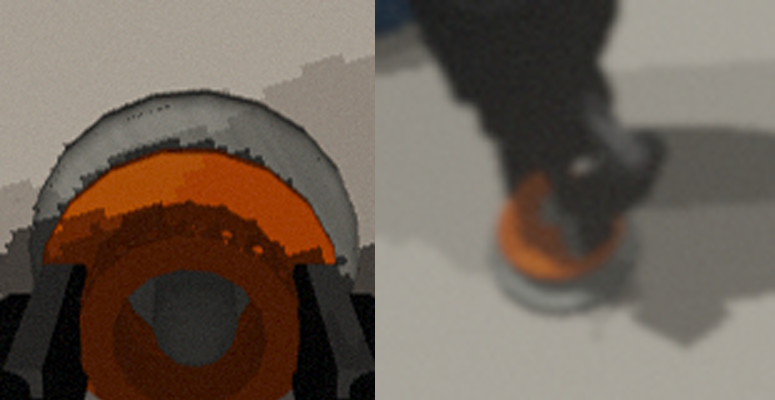

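```bash
python3 -m pendant '[[[0,0,0.003,0,0,0,-0.5],[0,0,0.0025,0,0,0,-0.5],[0,0,0.0012,0,0,0,-0.5],[0,0,0,0,0,0,-0.5]]]';  python3 go.py .6272 .0799 .0207
```

```text
time: 8.65
eef_pos: [0.628, 0.0803, 0.021]
tcp_rot: [-3.142, 0.0, 1.27]
contact_force: [-0.2, -0.4, -1.0]
width: 0.0343
t 8.65 pos [0.628  0.0803 0.021 ] rot [-3.1415e+00  2.0000e-04  1.2699e+00] q [ 0.11  0.62 -0.41  1.75  0.32  0.84 -0.75] w 0.0343
shift tool: [-0.0006 -0.0007  0.0003]
rotvec tool: [-0.      0.0002 -0.    ] ; shift if turned first: [-0.0006 -0.0007  0.0003] F [-0.22 -0.41 -0.96]
```

```bash
python3 -m pendant '[[[0,0,0.0012,0,0,0,-0.5],[0,0,0,0,0,0,-0.5]]]';python3 -m pendant '[[[0,0,0,0,0,0,-0.1],[0,0,0,0,0,0,0.4],[0,0,0,0,0,0,1],[0,0,0,0,0,0,1],[0,0,-0.01,0,0,0,1],[0,0,-0.02,0,0,0,1],[0,0,-0.03,0,0,0,1],[0,0,-0.04,0,0,0,1],[0,0,-0.035,0,0,0,1],[0,0,0,0,0,0,1]]]';  python3 go.py .4572 -.0206 .16;python3 - <<'E'
from h import *
o=get_obs();d=get_image("wrist");e=get_image("scene");cv2.imwrite("pics/m.png",np.hstack([crop(d,200,150,150,180,2.5)[:400],crop(e,175,195,80,80,5)]))
E
```

```text
time: 8.85
eef_pos: [0.6282, 0.0803, 0.0208]
tcp_rot: [3.141, 0.0, 1.27]
contact_force: [-2.3, 0.1, 5.9]
width: 0.034
time: 9.85
eef_pos: [0.632, 0.0815, 0.1618]
tcp_rot: [3.131, -0.005, 1.27]
contact_force: [0.1, 0.7, 0.9]
width: 0.0853
t 9.85 pos [0.632  0.0815 0.1618] rot [ 3.1309 -0.0052  1.2698] q [ 0.15  0.46 -0.47  1.65  0.23  1.08 -0.68] w 0.0853
shift tool: [-0.1494 -0.1367 -0.0005]
rotvec tool: [ 0.0107 -0.0052 -0.    ] ; shift if turned first: [-0.1494 -0.1367  0.0018] F [0.14 0.73 0.86]
```

View pics/m.png

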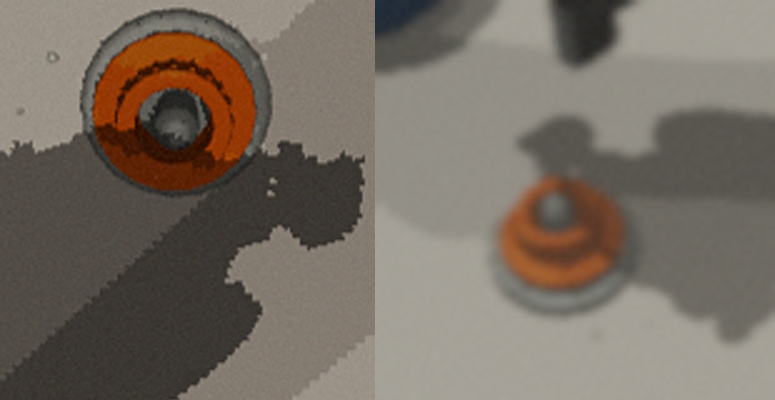

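```bash
python3 -m pendant '[[[-0.01,-0.009,0,0,0,0,1],[-0.02,-0.018,0,0,0,0,1],[-0.03,-0.027,0,0,0,0,1],[-0.03,-0.027,0,0,0,0,1],[-0.025,-0.023,0,0,0,0,1],[-0.015,-0.0145,0,0,0,0,1],[-0.01,-0.009,0,0,0,0,1],[-0.006,-0.0055,0,0,0,0,1],[0,0,0,0,0,0,1],[0,0,0,0,0,0,1]]]';  python3 go.py .4572 -.0206 .038 1.27;python3 - <<'E'
from h import *
o=get_obs();d=get_image("wrist");cv2.imwrite("pics/n.png",crop(d,180,110,190,160,4))
d=get_image("wrist");
from ov import rect
o=get_obs();s=4;off=np.array([180,110]);c=(.4572,-.0206);im=crop(d,180,110,190,160,4)
for p,col in [(rect(d,c,-.30,.033,.045,.016,o),(0,255,0)),(circ(d,c,.066,.0315,o),(255,0,255)),(circ(d,c,.08,.0085,o),(0,255,255))]: draw(im,p,s,off,col)
cv2.imwrite("pics/n.png",im)
E
```

```text
time: 10.95
eef_pos: [0.4586, -0.0191, 0.1549]
tcp_rot: [3.141, -0.001, 1.271]
contact_force: [0.4, 0.9, -0.4]
width: 0.0858
t 10.95 pos [ 0.4586 -0.0191  0.1549] rot [ 3.1410e+00 -8.0000e-04  1.2706e+00] q [ 0.38  0.16 -0.47  2.05  0.09  0.95 -0.44] w 0.0858
shift tool: [-0.0019 -0.001   0.1169]
rotvec tool: [ 0.0006 -0.0008  0.0006] ; shift if turned first: [-0.0018 -0.0009  0.1169] F [ 0.36  0.95 -0.41]
```

View pics/n.png

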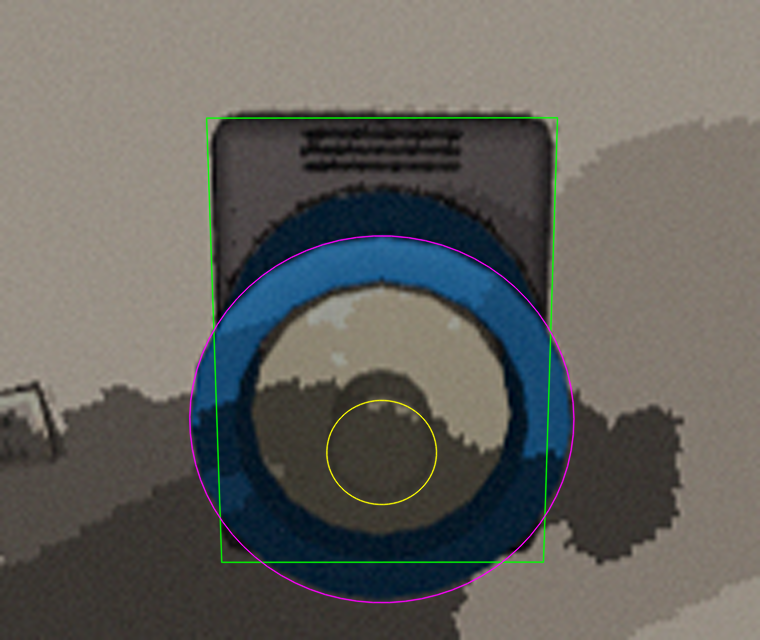

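```bash
python3 -m pendant '[[[-0.0018,-0.0009,0.015,0,0,0,1],[0,0,0.025,0,0,0,1],[0,0,0.03,0,0,0,1],[0,0,0.02,0,0,0,1],[0,0,0.015,0,0,0,1],[0,0,0.0115,0,0,0,1],[0,0,0,0,0,0,0.7],[0,0,0,0,0,0,0.5],[0,0,0,0,0,0,0.3],[0,0,0,0,0,0,0.3],[0,0,0,0,0,0,0.3],[0,0,0,0,0,0,0.3]]]' 50;  python3 go.py .4572 -.0206 .038 1.27;python3 - <<'E'
from h import *
o=get_obs();d=get_image("wrist");cv2.imwrite("pics/p.png",crop(d,130,100,290,210,2.7))
E
```

```text
time: 12.25
eef_pos: [0.4573, -0.0211, 0.0392]
tcp_rot: [3.14, -0.0, 1.27]
contact_force: [0.4, 0.4, 4.8]
width: 0.0616
t 12.25 pos [ 0.4573 -0.0211  0.0392] rot [ 3.1396e+00 -4.0000e-04  1.2698e+00] q [ 0.33  0.34 -0.43  2.16  0.22  0.69 -0.56] w 0.0616
shift tool: [ 0.0005 -0.0003  0.0012]
rotvec tool: [ 0.002  -0.0004 -0.0002] ; shift if turned first: [ 0.0005 -0.0003  0.0012] F [0.44 0.45 4.8 ]
```

View pics/p.png

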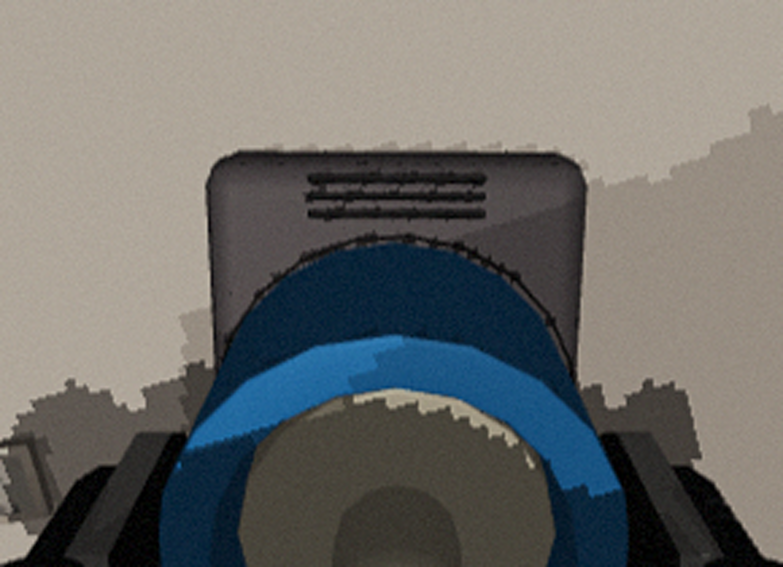

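```bash
python3 -m pendant '[[[0,0,-0.003,0,0,0,0.3],[0,0,-0.006,0,0,0,0.3],[0,0,-0.009,0,0,0,0.3],[0,0,-0.012,0,0,0,0.3],[0,0,-0.012,0,0,0,0.3],[0,0,-0.015,0,0,0,0.3],[0,0,-0.015,0,0,0,0.3],[0,0,-0.015,0,0,0,0.3],[0,0,-0.015,0,0,0,0.3],[0,0,-0.01,0,0,0,0.3],[0,0,0,0,0,0,0.3]]]';  python3 go.py .6435 -.1547 .14 ;python3 - <<'E'
from h import *
o=get_obs();d=get_image("wrist");e=get_image("scene");cv2.imwrite("pics/q.png",np.hstack([crop(d,130,100,250,250,1.6),crop(e,260,170,100,100,4)]))
E
```

```text
time: 13.4
eef_pos: [0.4576, -0.0212, 0.1522]
tcp_rot: [3.138, -0.0, 1.27]
contact_force: [0.6, 0.4, -0.7]
width: 0.0615
t 13.4 pos [ 0.4576 -0.0212  0.1522] rot [ 3.1379e+00 -5.0000e-04  1.2697e+00] q [ 0.39  0.16 -0.48  2.06  0.09  0.94 -0.44] w 0.0615
shift tool: [-0.0723  0.2171  0.013 ]
rotvec tool: [ 0.0037 -0.0005 -0.    ] ; shift if turned first: [-0.0723  0.2171  0.0122] F [ 0.64  0.37 -0.74]
```

View pics/q.png

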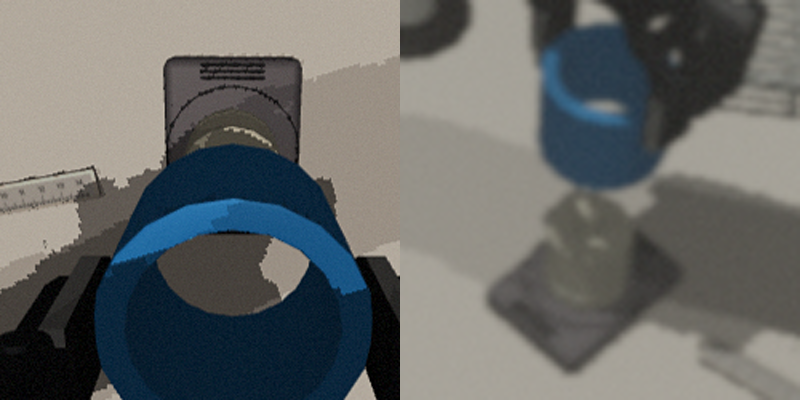

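```bash
python3 -m pendant '[[[-0.004,0.011,0,0,0,0,0.3],[-0.007,0.022,0,0,0,0,0.3],[-0.01,0.03,0,0,0,0,0.3],[-0.01,0.03,0,0,0,0,0.3],[-0.01,0.03,0.005,0,0,0,0.3],[-0.01,0.03,0.01,0,0,0,0.3],[-0.0085,0.025,0.015,0,0,0,0.3],[-0.007,0.022,0.015,0,0,0,0.3],[-0.004,0.012,0.01,0,0,0,0.3],[-0.0015,0.005,0.005,0,0,0,0.3],[0,0,0,0,0,0,0.3],[0,0,0,0,0,0,0.3]]]';  python3 go.py .6435 -.155 .09 ;python3 - <<'E'
from h import *
o=get_obs();d=get_image("wrist");im=crop(d,130,100,270,250,1.6);c=(.6435,-.155);off=np.array([130,100])
draw(im,circ(d,c,.008,.04,o),1.6,off);draw(im,circ(d,c,.05,.012,o),1.6,off)
e=get_image("scene");cv2.imwrite("pics/r.png",np.hstack([im,crop(e,212,115,100,100,4)]))
E
```

```text
time: 14.7
eef_pos: [0.6419, -0.1534, 0.0907]
tcp_rot: [-3.141, -0.0, 1.271]
contact_force: [-1.0, 1.2, -1.0]
width: 0.0613
t 14.7 pos [ 0.6419 -0.1534  0.0907] rot [-3.1411e+00 -3.0000e-04  1.2708e+00] q [ 0.43  0.56 -0.37  1.64  0.23  0.98 -0.31] w 0.0613
shift tool: [-0.0011  0.002   0.0007]
rotvec tool: [-0.0004 -0.0003  0.    ] ; shift if turned first: [-0.0011  0.002   0.0007] F [-1.03  1.24 -0.96]
```

View pics/r.png

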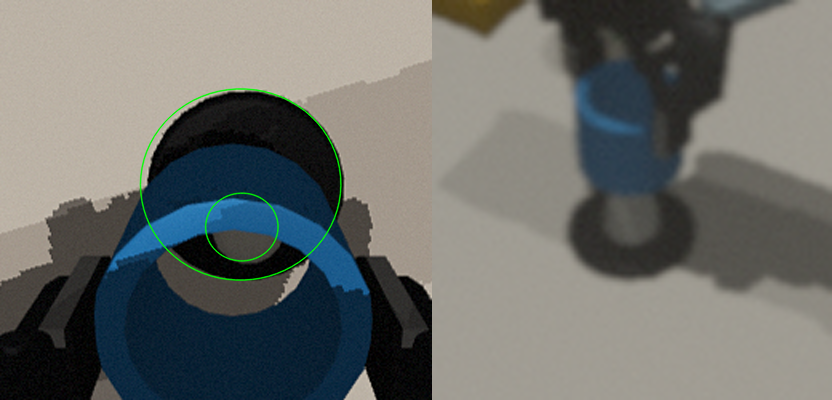

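```bash
python3 -m pendant '[[[-0.001,0.003,0,0,0,0,0.3],[0,0,0.008,0,0,0,0.3],[0,0,0.012,0,0,0,0.3],[0,0,0.012,0,0,0,0.3],[0,0,0.01,0,0,0,0.3],[0,0,0.008,0,0,0,0.3],[0,0,0.005,0,0,0,0.3],[0,0,0.002,0,0,0,0.3],[0,0,0.002,0,0,0,0.3],[0,0,0,0,0,0,0.3]]]';  python3 go.py .6435 -.155 .0312
```

```text
time: 15.8
eef_pos: [0.6452, -0.1562, 0.0317]
tcp_rot: [3.141, 0.0, 1.27]
contact_force: [0.2, -0.8, -2.1]
width: 0.0614
t 15.8 pos [ 0.6452 -0.1562  0.0317] rot [3.1409 0.     1.2698] q [ 0.42  0.64 -0.35  1.66  0.26  0.89 -0.33] w 0.0614
shift tool: [ 0.0006 -0.002   0.0005]
rotvec tool: [0.0007 0.     0.    ] ; shift if turned first: [ 0.0006 -0.002   0.0005] F [ 0.18 -0.76 -2.09]
```

```bash
python3 -m pendant '[[[0,0,0.001,0,0,0,0.3],[0,0,0,0,0,0,0.3]]]'; python3 -m pendant '[[[0,0,0.001,0,0,0,0.3],[0,0,0,0,0,0,0.3]]]';python3 -m pendant '[[[0,0,0,0,0,0,0.5],[0,0,0,0,0,0,1],[0,0,0,0,0,0,1],[0,0,-0.01,0,0,0,1],[0,0,-0.02,0,0,0,1],[0,0,-0.03,0,0,0,1],[0,0,-0.04,0,0,0,1],[0,0,-0.02,0,0,0,1],[0,0,0,0,0,0,1]]]'; python3 go.py .4572 -.0206 .145; python3 - <<'E'
from h import *
o=get_obs();d=get_image("wrist");im=crop(d,130,100,270,250,1.6)
e=get_image("scene");cv2.imwrite("pics/s.png",np.hstack([im,crop(e,212,115,100,100,4)]))
E
```

```text
time: 16.0
eef_pos: [0.6453, -0.1562, 0.0313]
tcp_rot: [3.14, 0.0, 1.27]
contact_force: [-0.7, 0.1, 3.4]
width: 0.0609
time: 16.2
eef_pos: [0.6454, -0.1562, 0.0313]
tcp_rot: [3.14, 0.0, 1.27]
contact_force: [-3.0, -0.2, 8.6]
width: 0.0614
time: 17.1
eef_pos: [0.6477, -0.1564, 0.1543]
tcp_rot: [3.133, -0.001, 1.27]
contact_force: [0.8, 0.3, 0.1]
width: 0.0854
t 17.1 pos [ 0.6477 -0.1564  0.1543] rot [ 3.1331e+00 -7.0000e-04  1.2697e+00] q [ 0.44  0.5  -0.38  1.58  0.2   1.09 -0.29] w 0.0854
shift tool: [ 0.0732 -0.2223  0.0075]
rotvec tool: [ 0.0085 -0.0007 -0.    ] ; shift if turned first: [ 0.0732 -0.2222  0.0093] F [0.83 0.29 0.13]
```

View pics/s.png

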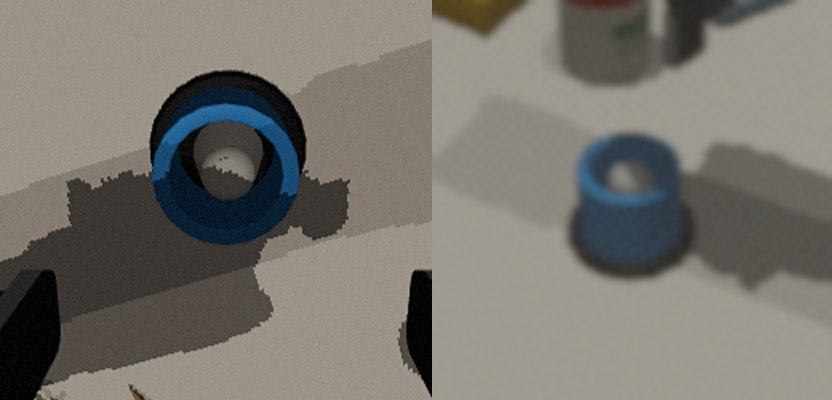

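```bash
python3 -m pendant '[[[0.004,-0.011,0,0,0,0,1],[0.007,-0.022,0,0,0,0,1],[0.011,-0.034,0,0,0,0,1],[0.012,-0.036,0,0,0,0,1],[0.012,-0.036,0,0,0,0,1],[0.01,-0.03,0,0,0,0,1],[0.008,-0.025,0,0,0,0,1],[0.005,-0.016,0,0,0,0,1],[0.003,-0.009,0,0,0,0,1],[0.001,-0.003,0,0,0,0,1],[0,0,0,0,0,0,1],[0,0,0,0,0,0,1]]]';  python3 go.py .4572 -.0206 .032 1.27 ;python3 - <<'E'
from h import *
from ov import rect
o=get_obs();d=get_image("wrist")
s=4;off=np.array([180,110]);c=(.4572,-.0206);im=crop(d,180,110,190,150,4)
for p,col in [(rect(d,c,-.30,.033,.045,.016,o),(0,255,0)),(circ(d,c,.06,.022,o),(255,0,255)),(circ(d,c,.08,.0085,o),(0,255,255))]: draw(im,p,s,off,col)
cv2.imwrite("pics/t.png",im)
E
```

```text
time: 18.4
eef_pos: [0.455, -0.0211, 0.1493]
tcp_rot: [3.141, -0.0, 1.269]
contact_force: [0.3, 0.3, 0.2]
width: 0.0853
t 18.4 pos [ 0.455  -0.0211  0.1493] rot [ 3.1414e+00 -1.0000e-04  1.2691e+00] q [ 0.39  0.16 -0.48  2.07  0.09  0.93 -0.44] w 0.0853
shift tool: [0.0011 0.0019 0.1173]
rotvec tool: [ 0.0002 -0.0001 -0.0009] ; shift if turned first: [0.0011 0.002  0.1173] F [0.32 0.33 0.19]
```

View pics/t.png

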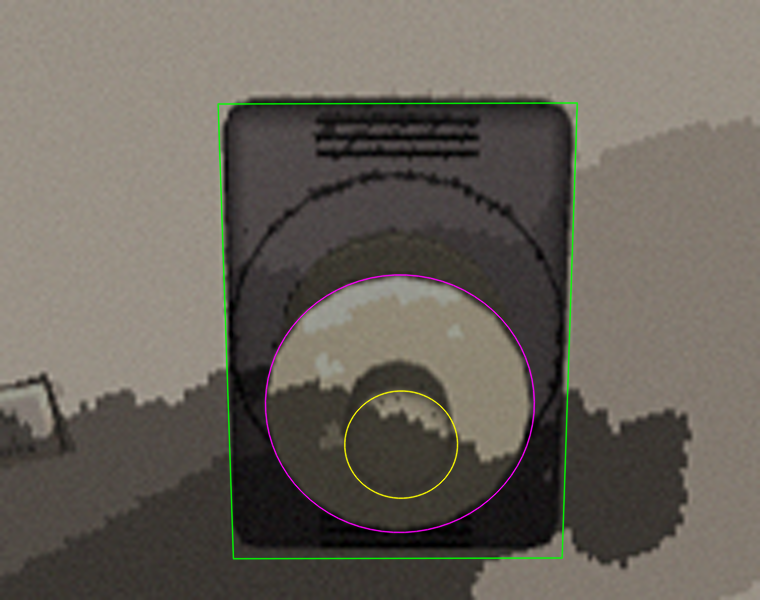

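```bash
python3 -m pendant '[[[0.001,0.002,0.015,0,0,0,1],[0,0,0.025,0,0,0,1],[0,0,0.03,0,0,0,1],[0,0,0.02,0,0,0,1],[0,0,0.015,0,0,0,1],[0,0,0.0115,0,0,0,1],[0,0,0,0,0,0,0.6],[0,0,0,0,0,0,0.3],[0,0,0,0,0,0,0.1],[0,0,0,0,0,0,-0.2],[0,0,0,0,0,0,-0.2],[0,0,0,0,0,0,-0.2]]]' 50;python3 -m pendant '[[[0,0,0,0,0,0,-0.2]]]';  python3 go.py .4572 -.0206 .032 1.27
```

```text
time: 19.65
eef_pos: [0.4578, -0.0204, 0.034]
tcp_rot: [3.139, -0.0, 1.27]
contact_force: [-0.5, -0.7, 6.8]
width: 0.0412
time: 19.75
eef_pos: [0.4579, -0.0203, 0.034]
tcp_rot: [3.139, -0.0, 1.27]
contact_force: [-1.1, -0.8, 7.4]
width: 0.0412
t 19.75 pos [ 0.4579 -0.0203  0.034 ] rot [ 3.1390e+00 -2.0000e-04  1.2697e+00] q [ 0.33  0.35 -0.44  2.16  0.23  0.68 -0.57] w 0.0412
shift tool: [-0.0004 -0.0006  0.002 ]
rotvec tool: [ 0.0025 -0.0002 -0.0003] ; shift if turned first: [-0.0004 -0.0005  0.002 ] F [-1.13 -0.8   7.38]
```

```bash
python3 -m pendant '[[[0,0,-0.003,0,0,0,-0.2],[0,0,-0.006,0,0,0,-0.2],[0,0,-0.012,0,0,0,-0.2],[0,0,-0.02,0,0,0,-0.2],[0,0,-0.025,0,0,0,-0.2],[0,0,-0.015,0,0,0,-0.2],[0,0,-0.005,0,0,0,-0.2],[0,0,0,0,0,0,-0.2]]]'; python3 - <<'E'
from h import *
o=get_obs();d=get_image("wrist");im=crop(d,130,100,270,250,1.6)
e=get_image("scene");cv2.imwrite("pics/u.png",np.hstack([im,crop(e,260,170,100,100,4)]))
E
```

```text
time: 20.55
eef_pos: [0.4571, -0.0203, 0.1197]
tcp_rot: [3.14, -0.0, 1.27]
contact_force: [0.9, 0.3, -2.5]
width: 0.0411
```

View pics/u.png

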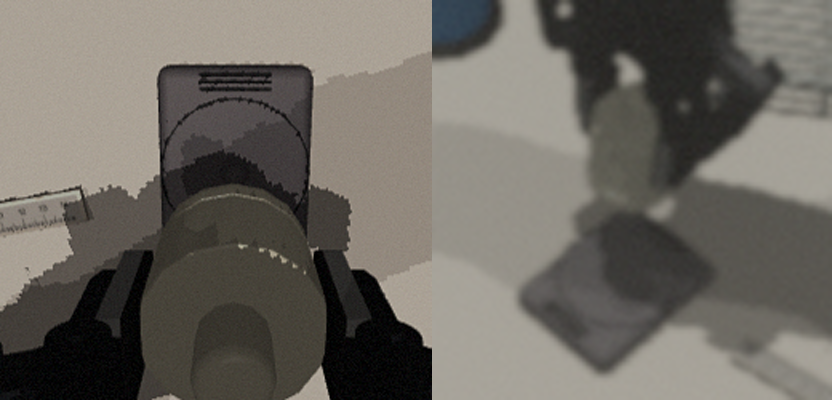

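```bash
python3 -m pendant '[[[0,0,0,0,0,0.08,-0.2],[0,0,0,0,0,0.12,-0.2],[0,0,0,0,0,0.12,-0.2],[0,0,0,0,0,0.12,-0.2],[0,0,0,0,0,0.12,-0.2],[0,0,0,0,0,0.12,-0.2],[0,0,0,0,0,0.12,-0.2],[0,0,0,0,0,0.1,-0.2],[0,0,0,0,0,0.07,-0.2],[0,0,0,0,0,0,-0.2],[0,0,0,0,0,0,-0.2]]]';  python3 go.py .467 .218 .09 .3
```

```text
time: 21.75
eef_pos: [0.456, -0.0202, 0.1181]
tcp_rot: [-3.141, 0.002, 0.302]
contact_force: [-0.1, 0.0, -1.7]
width: 0.0413
t 21.75 pos [ 0.456  -0.0202  0.1181] rot [-3.141e+00  1.700e-03  3.016e-01] q [ 0.26  0.2  -0.35  2.1   0.09  0.86 -1.4 ] w 0.0413
shift tool: [ 0.0813 -0.2241  0.0281]
rotvec tool: [-0.0006  0.0017  0.0016] ; shift if turned first: [ 0.0809 -0.2243  0.0281] F [-0.14  0.02 -1.66]
```

```bash
python3 -m pendant '[[[0.004,-0.011,0,0,0,0,-0.2],[0.008,-0.022,0,0,0,0,-0.2],[0.011,-0.03,0,0,0,0,-0.2],[0.012,-0.033,0,0,0,0,-0.2],[0.012,-0.033,0,0,0,0,-0.2],[0.011,-0.03,0.003,0,0,0,-0.2],[0.01,-0.027,0.008,0,0,0,-0.2],[0.007,-0.02,0.008,0,0,0,-0.2],[0.004,-0.012,0.006,0,0,0,-0.2],[0.002,-0.006,0.003,0,0,0,-0.2],[0,0,0,0,0,0,-0.2],[0,0,0,0,0,0,-0.2]]]';  python3 go.py .467 .218 .09 .3;python3 - <<'E'
from h import *
o=get_obs();d=get_image("wrist");im=crop(d,130,100,270,250,1.6);c=(.467,.218);off=np.array([130,100])
draw(im,circ(d,c,.012,.039,o),1.6,off);draw(im,circ(d,c,.012,.034,o),1.6,off)
e=get_image("scene");cv2.imwrite("pics/v.png",np.hstack([im,crop(e,185,280,100,100,4)]))
E
```

```text
time: 22.95
eef_pos: [0.4678, 0.2171, 0.0908]
tcp_rot: [3.141, 0.0, 0.299]
contact_force: [1.0, 0.2, -2.1]
width: 0.0412
t 22.95 pos [0.4678 0.2171 0.0908] rot [3.1409e+00 4.0000e-04 2.9950e-01] q [-0.13  0.35 -0.46  1.99  0.2   0.85 -1.97] w 0.0412
shift tool: [-0.0005 -0.0011  0.0008]
rotvec tool: [ 0.0007  0.0004 -0.0005] ; shift if turned first: [-0.0005 -0.0011  0.0008] F [ 0.98  0.18 -2.1 ]
```

View pics/v.png

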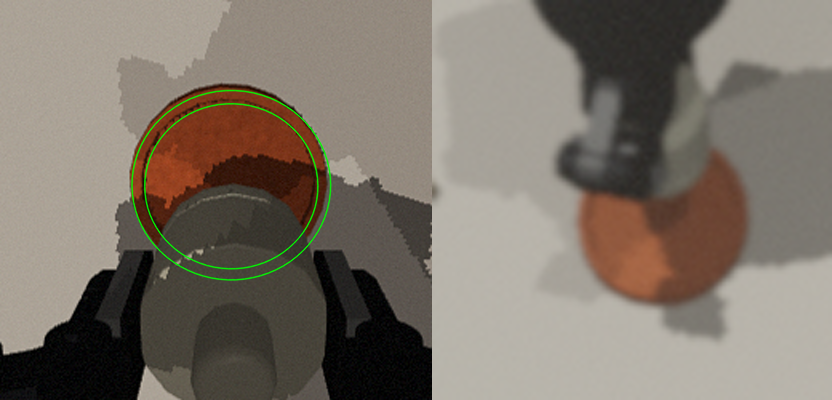

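```bash
python3 -m pendant '[[[0.001,-0.001,0.005,0,0,0,-0.2],[0,0,0.01,0,0,0,-0.2],[0,0,0.012,0,0,0,-0.2],[0,0,0.012,0,0,0,-0.2],[0,0,0.01,0,0,0,-0.2],[0,0,0.006,0,0,0,-0.2],[0,0,0.004,0,0,0,-0.2],[0,0,0.002,0,0,0,-0.2],[0,0,0.001,0,0,0,-0.2],[0,0,0,0,0,0,-0.2],[0,0,0,0,0,0,-0.2]]]';  python3 go.py .467 .218 .025 .3
```

```text
time: 24.15
eef_pos: [0.4688, 0.2191, 0.0292]
tcp_rot: [3.142, -0.001, 0.3]
contact_force: [-0.5, 0.2, -1.9]
width: 0.0413
t 24.15 pos [0.4688 0.2191 0.0292] rot [ 3.1415e+00 -7.0000e-04  2.9990e-01] q [-0.17  0.44 -0.43  2.02  0.27  0.73 -2.03] w 0.0413
shift tool: [-0.0021  0.0005  0.0042]
rotvec tool: [ 0.0001 -0.0007 -0.0001] ; shift if turned first: [-0.0021  0.0005  0.0042] F [-0.47  0.18 -1.88]
```

```bash
python3 -m pendant '[[[0,0,0.0015,0,0,0,-0.2],[0,0,0.0015,0,0,0,-0.2],[0,0,0.0008,0,0,0,-0.2],[0,0,0,0,0,0,-0.2]]]'; python3 -m pendant '[[[0,0,0.0008,0,0,0,-0.2],[0,0,0,0,0,0,-0.2]]]'; python3 go.py .467 .218 .025 .3;python3 - <<'E'
from h import *
e=get_image("scene");cv2.imwrite("pics/w.png",crop(e,185,270,110,110,5))
E
```

```text
time: 24.55
eef_pos: [0.4685, 0.2189, 0.0251]
tcp_rot: [3.141, 0.0, 0.3]
contact_force: [0.0, -0.9, -1.3]
width: 0.0413
time: 24.75
eef_pos: [0.4685, 0.2189, 0.025]
tcp_rot: [3.141, 0.0, 0.3]
contact_force: [-2.4, -1.5, 7.4]
width: 0.0415
t 24.75 pos [0.4685 0.2189 0.025 ] rot [3.1408e+00 3.0000e-04 2.9980e-01] q [-0.17  0.45 -0.43  2.03  0.28  0.72 -2.04] w 0.0415
shift tool: [-0.0017  0.0004  0.    ]
rotvec tool: [ 0.0008  0.0003 -0.0002] ; shift if turned first: [-0.0017  0.0004  0.    ] F [-2.37 -1.47  7.38]
```

View pics/w.png

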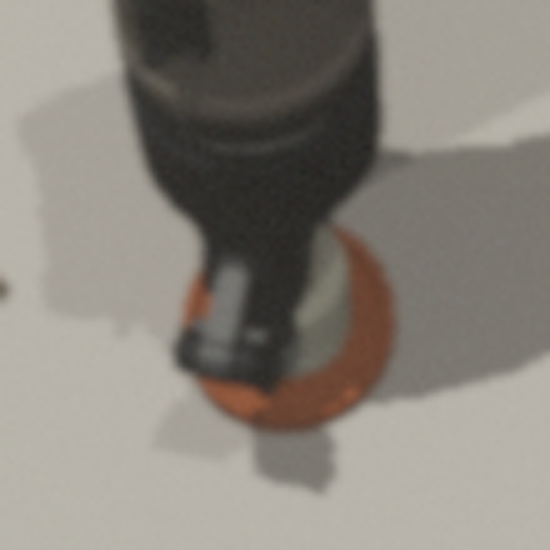

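Contact at 7 N, as expected at floor height; release and go up.

```bash
python3 -m pendant '[[[0,0,0,0,0,0,0.1],[0,0,0,0,0,0,0.4],[0,0,0,0,0,0,0.7],[0,0,0,0,0,0,0.8],[0,0,-0.01,0,0,0,0.8],[0,0,-0.02,0,0,0,0.8],[0,0,-0.03,0,0,0,0.8],[0,0,-0.035,0,0,0,0.8],[0,0,-0.03,0,0,0,1],[0,0,0,0,0,0,1]]]'; python3 go.py .4572 -.0206 .15 1.27;python3 - <<'E'
from h import *
d=get_image("wrist");im=crop(d,130,70,270,250,1.6)
e=get_image("scene");cv2.imwrite("pics/x.png",np.hstack([im,crop(e,185,270,100,100,4)]))
E
```

```text
time: 25.8
eef_pos: [0.4715, 0.2208, 0.1543]
tcp_rot: [-3.141, -0.01, 0.3]
contact_force: [-0.1, 0.7, -0.2]
width: 0.0854
t 25.8 pos [0.4715 0.2208 0.1543] rot [-3.1407 -0.0098  0.2998] q [-0.1   0.27 -0.49  1.93  0.15  0.97 -1.93] w 0.0854
shift tool: [-0.0851  0.2264  0.0033]
rotvec tool: [ 0.0039 -0.0094 -0.9702] ; shift if turned first: [-0.2349  0.0578  0.0043] F [-0.13  0.72 -0.2 ]
```

View pics/x.png

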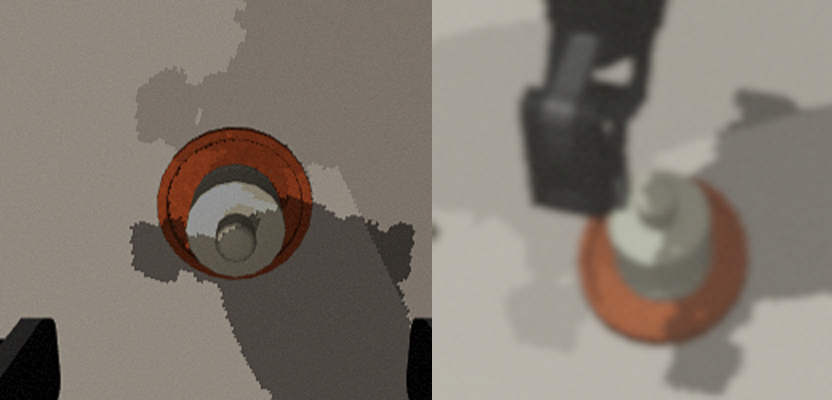

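```bash
python3 -m pendant '[[[-0.004,0.011,0,0,0,0,1],[-0.008,0.022,0,0,0,0,1],[-0.012,0.033,0,0,0,0,1],[-0.013,0.034,0,0,0,0,1],[-0.013,0.034,0,0,0,0,1],[-0.012,0.032,0,0,0,0,1],[-0.01,0.027,0,0,0,0,1],[-0.007,0.019,0,0,0,0,1],[-0.004,0.01,0,0,0,0,1],[-0.002,0.004,0,0,0,0,1],[0,0,0,0,0,0,1]]]';python3 -m pendant '[[[0,0,0,0,0,-0.08,1],[0,0,0,0,0,-0.12,1],[0,0,0,0,0,-0.12,1],[0,0,0,0,0,-0.12,1],[0,0,0,0,0,-0.12,1],[0,0,0,0,0,-0.12,1],[0,0,0,0,0,-0.12,1],[0,0,0,0,0,-0.1,1],[0,0,0,0,0,-0.07,1],[0,0,0,0,0,0,1],[0,0,0,0,0,0,1]]]';  python3 go.py .4572 -.0206 .02 1.27 ;python3 - <<'E'
from h import *
from ov import rect
o=get_obs();d=get_image("wrist")
s=4;off=np.array([180,110]);c=(.4572,-.0206);im=crop(d,180,110,190,150,4)
for p,col in [(rect(d,c,-.30,.033,.045,.016,o),(0,255,0)),(circ(d,c,.016,.007,o),(255,0,255))]: draw(im,p,s,off,col)
cv2.imwrite("pics/y.png",im);cv2.imwrite("pics/y2.png",d["img"][:,:,::-1])
E
```

```text
time: 27.0
eef_pos: [0.4536, -0.022, 0.1488]
tcp_rot: [-3.141, 0.001, 0.3]
contact_force: [0.1, 0.4, -0.5]
width: 0.0856
time: 28.1
eef_pos: [0.4541, -0.0211, 0.1492]
tcp_rot: [-3.141, -0.0, 1.27]
contact_force: [-0.6, 0.1, 0.7]
width: 0.0855
t 28.1 pos [ 0.4541 -0.0211  0.1492] rot [-3.1413e+00 -2.0000e-04  1.2701e+00] q [ 0.35  0.16 -0.44  2.07  0.08  0.93 -0.43] w 0.0855
shift tool: [0.0014 0.0028 0.1292]
rotvec tool: [-0.0002 -0.0002  0.0001] ; shift if turned first: [0.0014 0.0028 0.1292] F [-0.62  0.05  0.72]
```

View pics/y.png

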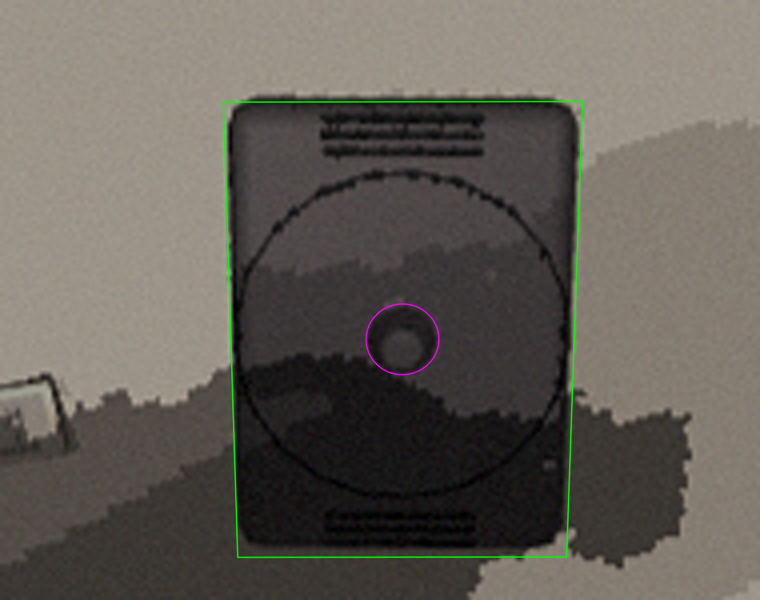

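View pics/y2.png

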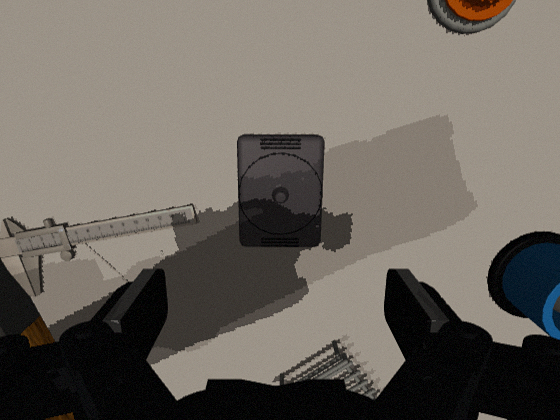

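```bash
python3 -m pendant '[[[-0.01,0.003,-0.005,0,0,0,1],[-0.02,0.006,-0.01,0,0,0,1],[-0.03,0.009,-0.01,0,0,0,1],[-0.035,0.0105,-0.01,0,0,0,1],[-0.035,0.0105,-0.01,0,0,0,1],[-0.03,0.009,-0.005,0,0,0,1],[-0.025,0.0075,0,0,0,0,1],[-0.015,0.0045,0,0,0,0,1],[-0.008,0.0017,0,0,0,0,1],[0,0,0,0,0,0,1],[0,0,0,0,0,0,1]]]';  python3 go.py .4515 -.2377 .2 ;python3 - <<'E'
from h import *
from ov import rect
o=get_obs();d=get_image("wrist")
s=4;off=np.array([180,100]);c=(.4515,-.2377);im=crop(d,180,100,200,150,4)
cv2.imwrite("pics/z0.png",im)
for p,col in [(rect(d,c,.32,.036,.060,.026,o),(0,255,0)),(rect(d,c,.32,.036,.056,.034,o),(255,0,255))]: draw(im,p,s,off,col)
cv2.imwrite("pics/z.png",im)
E
```

```text
time: 29.25
eef_pos: [0.4515, -0.2377, 0.1991]
tcp_rot: [-3.141, -0.001, 1.271]
contact_force: [-0.6, 1.2, 0.3]
width: 0.0854
t 29.25 pos [ 0.4515 -0.2377  0.1991] rot [-3.1410e+00 -7.0000e-04  1.2714e+00] q [ 0.63  0.19 -0.26  1.9   0.05  1.06  0.05] w 0.0854
shift tool: [-0.      0.     -0.0009]
rotvec tool: [-0.0006 -0.0007  0.    ] ; shift if turned first: [-0.      0.     -0.0009] F [-0.58  1.19  0.33]
```

View pics/z0.png

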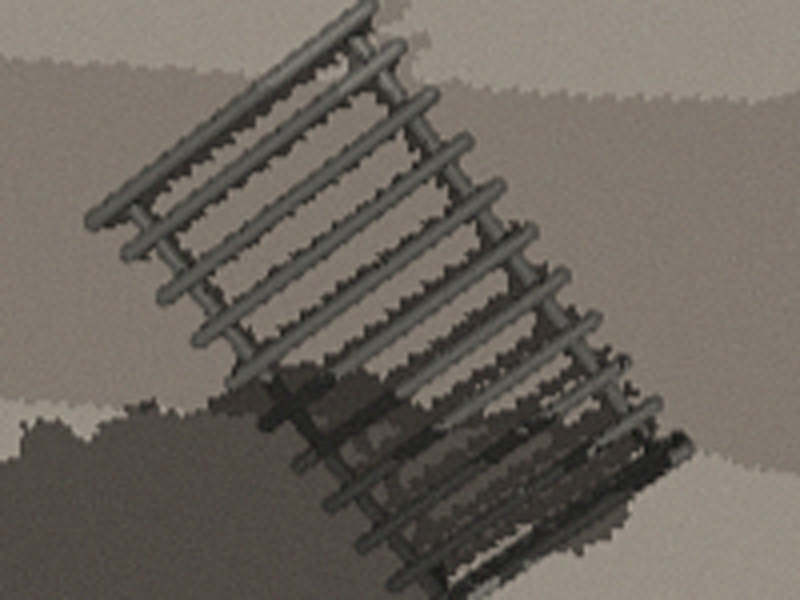

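View pics/z.png

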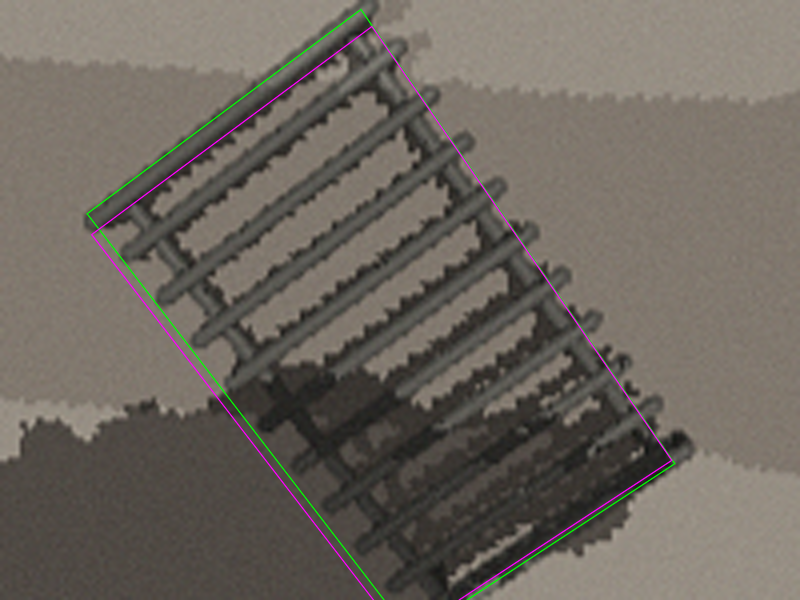

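```bash
python3 - <<'E'
from h import *
o=get_obs();d=get_image("wrist")
L=[(128,252),(163,298),(198,342),(233,384),(266,424),(298,466),(330,507),(362,548),(393,588)]
Rr=[(402,47),(434,95),(468,141),(500,186),(533,230),(566,273),(598,318),(628,360),(658,404)]
f=lambda p,z:pix2w(d,np.array(p)/4-.5+.125*0+np.array([180,100]),z,o)[:2]
l=np.array([f(p,.024) for p in L]);r=np.array([f(p,.024) for p in Rr])
mid=(l+r)/2
print("lengths",np.linalg.norm(l-r,axis=1).round(4));print("mid",mid.round(4))
v=(r-l).mean(0);print("x dir yaw",np.arctan2(v[1],v[0]))
for a in (l,r,mid):
    q=np.polyfit(np.arange(9),a,1)[0];print("y dir",q,np.arctan2(-q[0]*-1,q[1]*-1) , np.linalg.norm(q))
print("centre",mid.mean(0))
for p in [(92,220),(372,5),(688,440)]: print("loop",f(p,.032))
E
```

```text
lengths [0.073  0.0729 0.0731 0.0728 0.0728 0.0734 0.0735 0.0736 0.0735]
mid [[ 0.4383 -0.1907]
 [ 0.442  -0.2022]
 [ 0.4461 -0.2136]
 [ 0.4502 -0.2248]
 [ 0.4543 -0.2358]
 [ 0.4584 -0.2471]
 [ 0.4624 -0.2587]
 [ 0.4663 -0.27  ]
 [ 0.4702 -0.2816]]
x dir yaw 0.33880058857655687
y dir [ 0.00399326 -0.01138534] 0.3373315463505709 0.012065323626922923
y dir [ 0.00405165 -0.01126186] 0.34534938342847377 0.011968518867061434
y dir [ 0.00402246 -0.0113236 ] 0.3413243174725817 0.012016824684146736
centre [ 0.45421784 -0.23608345]
loop [ 0.40051702 -0.19309204]
loop [ 0.46942578 -0.16911303]
loop [ 0.50823482 -0.27663152]
```

```bash
python3 -m pendant '[[[0.01,-0.003,0.005,0,0,0,1],[0.02,-0.006,0.01,0,0,0,1],[0.03,-0.009,0.01,0,0,0,1],[0.035,-0.0105,0.01,0,0,0,1],[0.035,-0.0105,0.01,0,0,0,1],[0.03,-0.009,0.01,0,0,0,1],[0.025,-0.0075,0.01,0,0,0,1],[0.015,-0.0045,0.01,0,0,0,1],[0.008,-0.0017,0.01,0,0,0,1],[0,0,0,0,0,0,1],[0,0,0,0,0,0,1]]]';  python3 go.py .4572 -.0206 0.0 1.27
```

```text
time: 30.45
eef_pos: [0.4539, -0.0225, 0.1141]
tcp_rot: [-3.141, 0.001, 1.27]
contact_force: [0.4, 0.4, 0.6]
width: 0.0855
t 30.45 pos [ 0.4539 -0.0225  0.1141] rot [-3.1412e+00  6.0000e-04  1.2697e+00] q [ 0.33  0.2  -0.42  2.1   0.11  0.85 -0.45] w 0.0855
shift tool: [0.0029 0.0026 0.1141]
rotvec tool: [-0.0004  0.0006 -0.0003] ; shift if turned first: [0.0028 0.0026 0.1141] F [0.44 0.42 0.57]
```

```bash
python3 -m pendant '[[[0.0028,0.0026,0.015,0,0,0,1],[0,0,0.025,0,0,0,1],[0,0,0.025,0,0,0,1],[0,0,0.02,0,0,0,1],[0,0,0.014,0,0,0,1],[0,0,0.008,0,0,0,1],[0,0,0.004,0,0,0,1],[0,0,0.002,0,0,0,1],[0,0,0,0,0,0,1],[0,0,0,0,0,0,1]]]';  python3 go.py .4572 -.0206 0.0 1.27;python3 - <<'E'
from h import *
o=get_obs();d=get_image("wrist");e=get_image("scene");cv2.imwrite("pics/aa.png",np.hstack([crop(d,130,100,300,250,1.6),crop(e,268,180,80,100,4)]))
E
```

```text
time: 31.45
eef_pos: [0.458, -0.0203, 0.0019]
tcp_rot: [3.14, -0.0, 1.27]
contact_force: [-0.1, -1.0, 0.0]
width: 0.0856
t 31.45 pos [ 0.458  -0.0203  0.0019] rot [ 3.1402e+00 -1.0000e-04  1.2697e+00] q [ 0.26  0.4  -0.37  2.17  0.25  0.6  -0.58] w 0.0856
shift tool: [-0.0005 -0.0007  0.0019]
rotvec tool: [ 0.0013 -0.0001 -0.0003] ; shift if turned first: [-0.0005 -0.0007  0.0019] F [-0.08 -1.04  0.04]
```

View pics/aa.png

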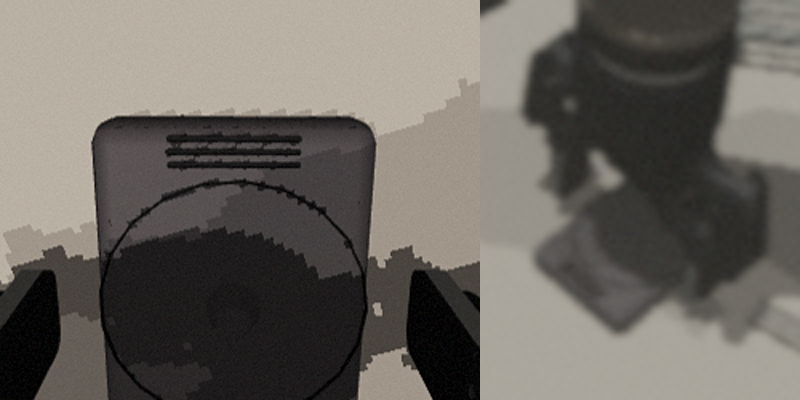

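```bash
python3 -m pendant '[[[0,0,0.002,0,0,0,1],[0,0,0.0015,0,0,0,0.8],[0,0,0,0,0,0,0.6],[0,0,0,0,0,0,0.35],[0,0,0,0,0,0,0.35],[0,0,0,0,0,0,0.35],[0,0,0,0,0,0,0.35]]]' 60;  python3 go.py .4572 -.0206 0.0 1.27;python3 - <<'E'
from h import *
o=get_obs();d=get_image("wrist");cv2.imwrite("pics/ab.png",crop(d,130,100,300,250,2))
E
```

```text
time: 32.25
eef_pos: [0.4575, -0.0202, -0.0017]
tcp_rot: [3.142, 0.0, 1.27]
contact_force: [-0.5, 0.4, 5.1]
width: 0.0639
t 32.25 pos [ 0.4575 -0.0202 -0.0017] rot [3.1415e+00 4.0000e-04 1.2699e+00] q [ 0.26  0.41 -0.36  2.17  0.26  0.59 -0.59] w 0.0639
shift tool: [-0.0005 -0.0002 -0.0017]
rotvec tool: [ 0.0001  0.0004 -0.0001] ; shift if turned first: [-0.0005 -0.0002 -0.0017] F [-0.54  0.42  5.05]
```

View pics/ab.png

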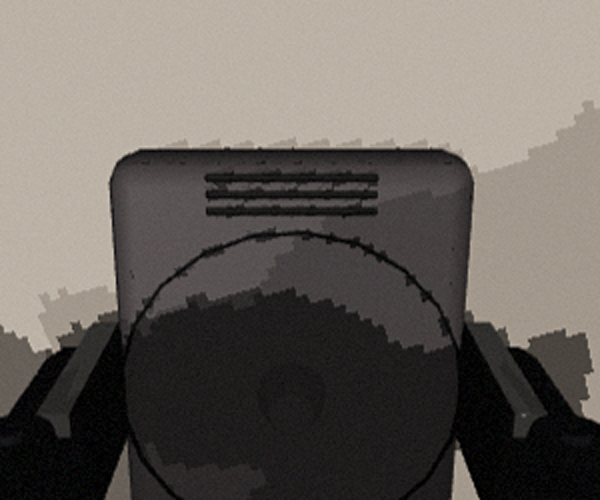

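```bash
python3 -m pendant '[[[0,0,-0.004,0,0,0,0.35],[0,0,-0.01,0,0,0,0.35],[0,0,-0.02,0,0,0,0.35],[0,0,-0.025,0,0,0,0.35],[0,0,-0.02,0,0,-0.08,0.35],[0,0,-0.015,0,0,-0.12,0.35],[0,0,-0.006,0,0,-0.12,0.35],[0,0,0,0,0,-0.12,0.35],[0,0,0,0,0,-0.12,0.35],[0,0,0,0,0,-0.08,0.35],[0,0,0,0,0,0,0.35],[0,0,0,0,0,0,0.35]]]';  python3 go.py .4542 -.2361 0.1 1.911;python3 - <<'E'
from h import *
o=get_obs();d=get_image("wrist");e=get_image("scene");cv2.imwrite("pics/ac.png",np.hstack([crop(d,130,100,300,250,1.6),crop(e,268,160,80,100,4)]))
E
```

```text
time: 33.5
eef_pos: [0.4572, -0.0203, 0.098]
tcp_rot: [-3.142, 0.0, 1.908]
contact_force: [0.0, 0.4, -2.3]
width: 0.0645
t 33.5 pos [ 0.4572 -0.0203  0.098 ] rot [-3.1415e+00  2.0000e-04  1.9080e+00] q [ 0.43  0.25 -0.54  2.11  0.17  0.82  0.12] w 0.0645
shift tool: [-0.2027 -0.0743 -0.002 ]
rotvec tool: [-0.      0.0002 -0.003 ] ; shift if turned first: [-0.2024 -0.0749 -0.002 ] F [ 0.04  0.44 -2.33]
```

View pics/ac.png

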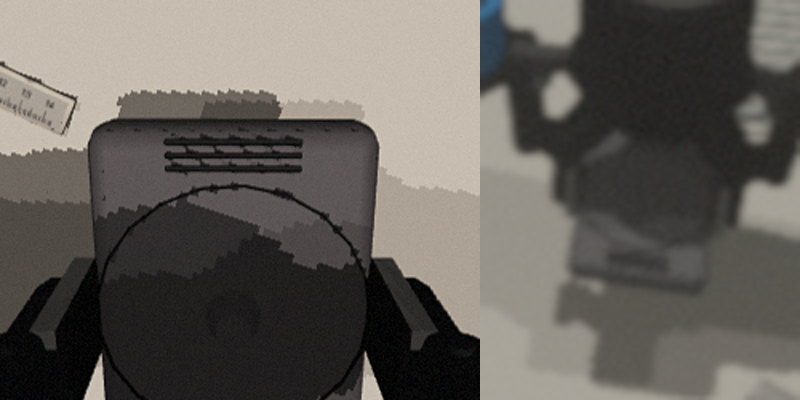

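```bash
python3 -m pendant '[[[-0.01,-0.0037,0,0,0,-0.003,0.35],[-0.02,-0.0074,0,0,0,0,0.35],[-0.03,-0.011,0,0,0,0,0.35],[-0.035,-0.0129,0,0,0,0,0.35],[-0.033,-0.0122,0,0,0,0,0.35],[-0.028,-0.0103,0.005,0,0,0,0.35],[-0.022,-0.0081,0.01,0,0,0,0.35],[-0.014,-0.0052,0.012,0,0,0,0.35],[-0.008,-0.003,0.01,0,0,0,0.35],[-0.0025,-0.0011,0.005,0,0,0,0.35],[0,0,0,0,0,0,0.35],[0,0,0,0,0,0,0.35]]]';  python3 go.py .4542 -.2361 0.0243 1.911;python3 - <<'E'
from h import *
from ov import rect
o=get_obs();d=get_image("wrist")
s=2;off=np.array([130,60]);c=(.4542,-.2361);im=crop(d,130,60,300,250,2)
for p,col in [(rect(d,c,.34,.036,.060,.026,o),(0,255,0)),(rect(d,c,.34,.036,.056,.034,o),(255,0,255))]: draw(im,p,s,off,col)
cv2.imwrite("pics/ad.png",im);e=get_image("scene");cv2.imwrite("pics/ad2.png",crop(e,300,115,100,100,5))
E
```

```text
time: 34.8
eef_pos: [0.4551, -0.2347, 0.0558]
tcp_rot: [3.141, -0.001, 1.915]
contact_force: [0.4, 0.9, -1.4]
width: 0.0644
t 34.8 pos [ 0.4551 -0.2347  0.0558] rot [ 3.1413e+00 -5.0000e-04  1.9149e+00] q [ 0.72  0.39 -0.4   2.02  0.21  0.77  0.55] w 0.0644
shift tool: [-0.001  -0.0013  0.0315]
rotvec tool: [ 0.0003 -0.0005  0.0039] ; shift if turned first: [-0.001  -0.0013  0.0315] F [ 0.36  0.88 -1.42]
```

View pics/ad.png

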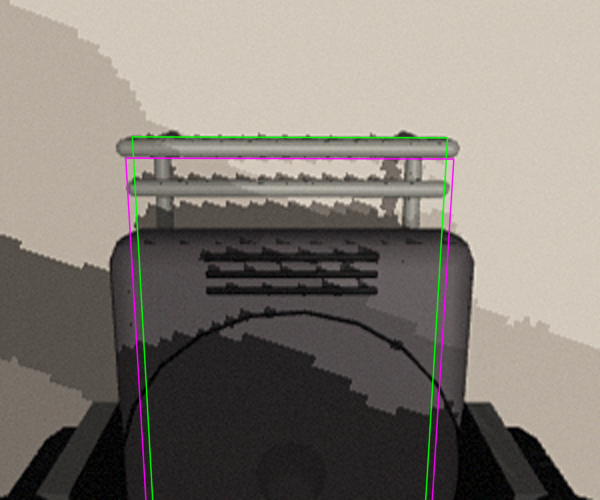

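View pics/ad2.png

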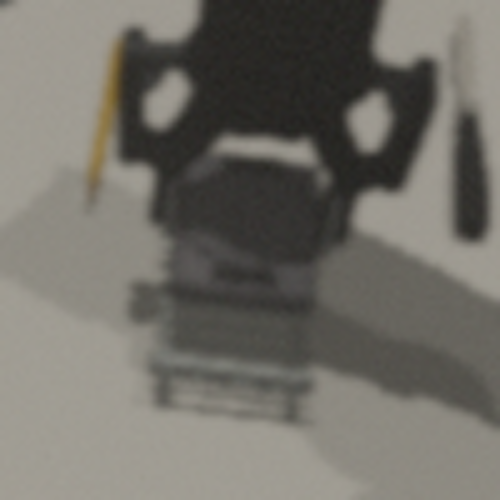

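```bash
python3 -m pendant '[[[-0.001,-0.001,0,0,0,0.003,0.35],[0,0,0.005,0,0,0,0.35],[0,0,0.008,0,0,0,0.35],[0,0,0.007,0,0,0,0.35],[0,0,0.004,0,0,0,0.35],[0,0,0.002,0,0,0,0.35],[0,0,0.001,0,0,0,0.35],[0,0,0,0,0,0,0.35],[0,0,0,0,0,0,0.35]]]';  python3 go.py .4542 -.2361 0.0243 1.911
```

```text
time: 35.8
eef_pos: [0.4544, -0.2374, 0.029]
tcp_rot: [3.141, 0.0, 1.91]
contact_force: [-0.3, -0.4, -1.5]
width: 0.064
t 35.8 pos [ 0.4544 -0.2374  0.029 ] rot [3.1413e+00 4.0000e-04 1.9098e+00] q [ 0.71  0.43 -0.38  2.04  0.24  0.72  0.52] w 0.064
shift tool: [0.0013 0.0003 0.0047]
rotvec tool: [ 0.0003  0.0004 -0.0012] ; shift if turned first: [0.0013 0.0003 0.0047] F [-0.28 -0.42 -1.52]
```

```bash
python3 -m pendant '[[[0.001,0,0.0015,0,0,0,0.35],[0,0,0.0015,0,0,0,0.35],[0,0,0.001,0,0,0,0.35],[0,0,0,0,0,0,0.35]]]'; python3 -m pendant '[[[0,0,0.0007,0,0,0,0.35],[0,0,0,0,0,0,0.35]]]'; python3 go.py .4542 -.2361 0.0243 1.911
```

```text
time: 36.2
eef_pos: [0.4537, -0.2364, 0.0246]
tcp_rot: [-3.141, -0.0, 1.91]
contact_force: [-0.0, -0.3, -2.3]
width: 0.0644
time: 36.4
eef_pos: [0.4539, -0.2365, 0.0243]
tcp_rot: [-3.142, 0.0, 1.91]
contact_force: [-1.2, 0.0, -0.9]
width: 0.0642
t 36.4 pos [ 0.4539 -0.2365  0.0243] rot [-3.1415e+00  2.0000e-04  1.9099e+00] q [ 0.71  0.44 -0.38  2.04  0.24  0.71  0.52] w 0.0642
shift tool: [0.0002 0.0004 0.    ]
rotvec tool: [-0.      0.0002 -0.0011] ; shift if turned first: [0.0002 0.0004 0.    ] F [-1.23  0.   -0.9 ]
```

```bash
python3 -m pendant '[[[0,0,0.0008,0,0,0,0.35],[0,0,0,0,0,0,0.35]]]'; python3 - <<'E'
from h import *
e=get_image("wrist");cv2.imwrite("pics/ae.png",crop(e,130,60,300,250,2))
E
```

```text
time: 36.6
eef_pos: [0.4539, -0.2364, 0.0243]
tcp_rot: [-3.141, 0.0, 1.91]
contact_force: [-3.6, 0.6, 7.6]
width: 0.0642
```

View pics/ae.png

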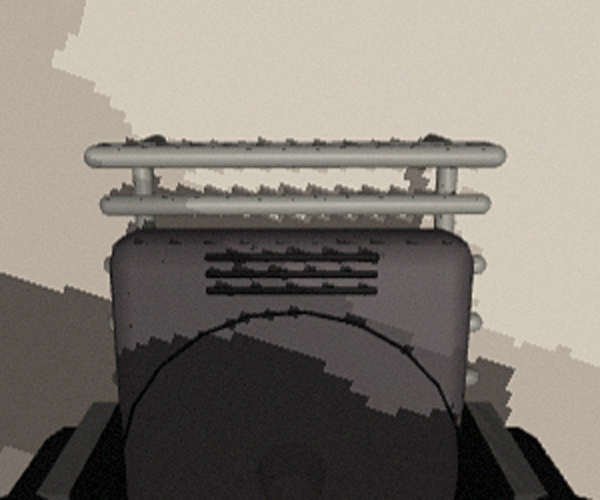

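```bash
python3 -m pendant '[[[0,0,0,0,0,0,0.55],[0,0,0,0,0,0,0.75],[0,0,0,0,0,0,1],[0,0,0,0,0,0,1],[0,0,-0.01,0,0,0,1],[0,0,-0.02,0,0,0,1],[0,0,-0.03,0,0,0,1],[0,0,-0.035,0,0,0,1],[0,0,-0.03,0,0,0,1],[0,0,-0.03,0,0,0,1],[0,0,0,0,0,0,1],[0,0,0,0,0,0,1]]]'; python3 - <<'E'
from h import *
from ov import rect
o=get_obs();d=get_image("wrist");s=3;off=np.array([170,80]);im=crop(d,170,80,220,190,s)
for p,col in [(rect(d,(.4542,-.2361),.34,.036,.06,.026,o),(0,255,0)),(rect(d,(.4542,-.2361),.34,.033,.045,.042,o),(255,0,255))]: draw(im,p,s,off,col)
cv2.imwrite("pics/af.png",im)
t=get_image("top");e=get_image("scene");cv2.imwrite("pics/af2.png",e["img"][:,:,::-1]);cv2.imwrite("pics/af3.png",t["img"][:,:,::-1])
E
```

```text
time: 37.85
eef_pos: [0.4541, -0.2366, 0.1793]
tcp_rot: [3.141, 0.002, 1.91]
contact_force: [0.4, -0.1, -0.1]
width: 0.0854
```

View pics/af.png

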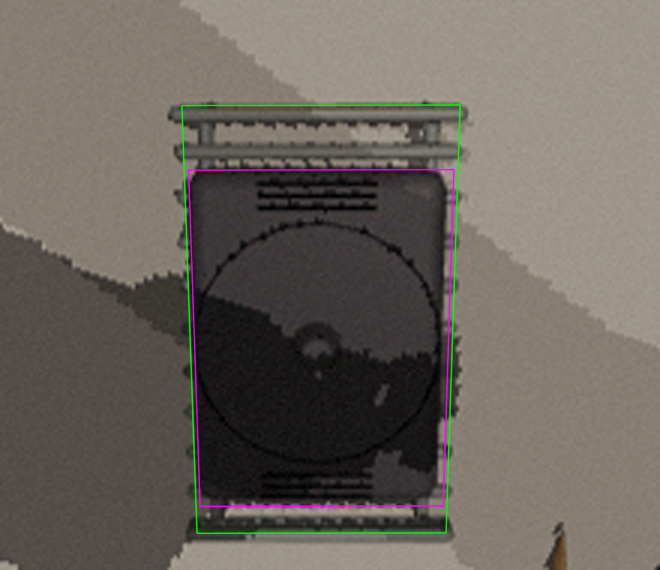

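View pics/af2.png

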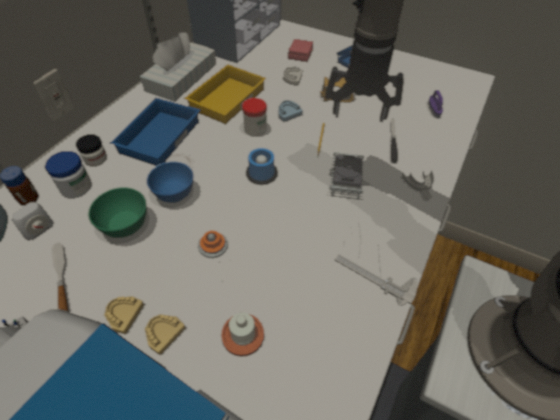

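View pics/af3.png

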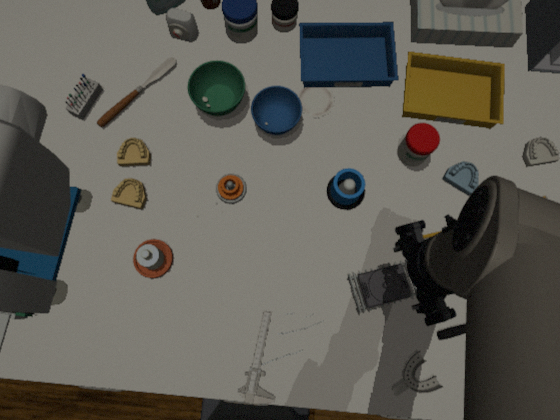

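```bash
python3 -c "
from rig import hand_in,get_obs
print(get_obs()['time'],hand_in())"
```

```text
the job is handed in; nothing more can be done
38.0 None
```

The mould set is stripped in the order asked, and I handed the job in at 38.0 s. It was one continuous run with no drops or regrasps.

- **Ring gauge:** it went down over the peg onto the foot, with about 6 N of contact before I let go. The later pictures show it lying level with the peg through it.
- **Mould ring:** I drew it straight up off the muffle, which stayed on the base. It went over the cone onto the black foot with about 9 N of contact, and the pictures show it upright.
- **Muffle:** I lowered it upright onto the tray floor with about 7 N of contact, then released it. It stands upright inside the rim; I only judged its centring by eye.
- **Mould base:** it lies cone up and lengthwise on the wires between the two loops. Wrist pictures put it within about 1 mm of the rack's centre, with its edges parallel to the rack. Contact was about 8 N.

**Disagreements:** the fixed cameras and the wrist camera differed by about 2 mm on the peg and about 3 mm on the rack. I went with the wrist camera at the rack and mostly with it at the peg. No other check failed. At the end the gripper was open about 0.18 m above the worktop and touching nothing.

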